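Fit a bay hook on the picking rail and hang its bin

ROBOT

A 6-joint arm with a two-finger parallel gripper is mounted at the origin on the work surface. World frame = base frame: x ahead of the robot, y to its left, z up, the work surface at z = 0. Lengths are in mm, angles in rad, forces in N, time in s.
With the tool pointing down it reaches from about 350 to 875 mm from the base axis. Payload 4.2 kg.
Tool frame: the origin (TCP) lies midway between the tips of the shut fingers; the grasp point (between the pads) lies 19 mm behind it; x points along the fingers, y is the direction in which the jaws open and shut, and the axes are right-handed (so a half turn about x gives the same grasp; the last joint's range is limited). The gripper opens to 85 mm and grips with 20 to 120 N. Pads are 22 mm wide; open, the fingers measure 114 mm over their backs; the gripper's body (76 mm by 85 mm) begins 54 mm behind the grasp point. The pads swing forward as they close: fully open they stand 13 mm farther back than shut.
Start: joints at [-0.928, 0.385, 0.008, 0, -1.194, -0.259], TCP at [234.043, -579.503, 231.312] pointing down, gripper open.
Joint ranges: [-3.14, 3.14], [-1.21, 2.06], [-1.07, 1.41], [-3.16, 2.05], [-2.99, -0.16], [-3.1, 3.1]. Speed limits (rad/s): [2.79, 2.79, 3.14, 3.14, 3.14, 3.14].

INTERFACE

Orientations are given as a unit quaternion [x, y, z, w].
In Python, from bench import readout, imaging, arm gives the robot as it stands.
- The arm moves only by the tool arm_command, never from a script. Its argument "increments" is a list of rows, each a list of 3 entries, a list of its own where there are three numbers: the turn, a rotation vector about the world's x, y, z in degrees, then the shift along the world's x, y, z in mm, then the closure, from 0 (fully open) to 1 (shut). In form: [[[ax, ay, az], [tx, ty, tz], fingers], ...]. A call has exactly 5 rows; each row is the pose to reach, as a shift and turn from the pose measured when the call began; what a row does not reach only later rows make up. A row lasts 1/10 s, in which the tool goes at most 50 mm and 8.59 degrees, less where a joint would pass 70% of its speed; a pose out of reach is approached as far as the arm can. A call with a gripper value outside its range is refused whole. The fingers move at their own pace and stop on an object; the grip force is fixed at half the most. Time passes only in rows, so rows that repeat a pose let the fingers close, or fill a call up. It gives the time, the measured TCP pose, the force and the opening at its end, in the units of the state.
- readout.read_state(): the state, without advancing time (a new reading comes with each control period).
- imaging.get_image(name): name is "side" or "top" or "wrist"; returns (picture, depth): 480x640x3 uint8, blue, green, red; 480x640 float32, mm along the optical axis (not along the pixel's ray), 0 where there is no reading.
- imaging.camera_info(name): a dict with "vfov" (degrees; the focal length in pixels is half the picture's height over the tangent of half this angle, whatever the lens; pixels are square), "cx", "cy" (the principal point, pixels), "D" ([k1, k2, p1, p2, k3] as OpenCV has them; the pictures are not rectified), "eye" and "rotation" of the camera in the world; the wrist camera has in their place "T_tool_cam" (4x4, takes a point from camera to tool coordinates, whose origin is the TCP and whose axes are the tool frame's). Camera axes: x right, y down, z forward; pixel columns grow to the right and rows downward; lengths in mm; the calibration is good to about 2 mm. A picture is of the moment at which its call begins: read the wrist's pose just before it. camera_info takes no time and is no camera call.
- arm.job_done(): hands the job in, once; it reports no verdict.
The state is a dict: "clock": time; "joints": joint angles; "joint_vel": joint speeds; "joint_efforts": joint torques, N m; "position": TCP position; "ee_rot": TCP orientation; "contact_force": force on the tool from outside, world axes, zero at the start; "wrist_torque": the same for the moment, N m; "gripper_width": finger opening in mm.
Only numpy, scipy, OpenCV 4.12 (cv2) and the standard library are available. Lean on these libraries where they do the work, as an engineer would, in place of code of your own. Each camera call takes 0.05 s, during which the arm holds its last target. There are 200 camera calls.

TASK

Take the red S-hook by its flat tab off the little stand and hook it over the big rail's outer stretch, between the blue band and the end post, then slide it along the rail over the orange sprung catch and against the yellow bumper until the catch has sprung back up behind it and holds it there. Then hang the red bin by its wire bail in the hook's lower curl and leave it hanging still. Work gently: never bear on the hook or the bin with more than about 15 N, keep the bin level, and do not disturb anything else.

Things in the scene. Friction and masses are not known exactly. Their poses are not given: they have to be found in the camera images.
- rail: Fixed hanging rail: round steel bar, 12 mm diameter, 360 long along its y, axis 285 above the origin (on the table under the bar's middle); grey posts at y = +-180, feet 120 x 50 x 12. A blue band at y = -54 to -46; bare to both sides of it. A grey hook with a blue bin, shaped as the red ones, is fixed at y = +135 (bin y +100 to +170, fin to -x): leave it alone.
- bumper (a joint): how far the yellow bumper disc is pressed towards rail +y, m: 0 = sprung out, 0.004 = hard end. Disc 24 diameter, 7 thick, round the bar; spring 1 N at 0, 3.4 N at 0.004. Disc and catch sit on one clamped collar whose place is NOT measured: the disc's free -y face is somewhere at rail y = -20 to +35. Find it by feel or by sight.
- catch (a joint): how far the orange catch in the bar's top is pressed down, m: 0 = fully up (3.5 above the bar's top), 0.0035 = level, spring 2 to 3.75 N. An 8 wide ramp from 17 to 7 before the disc's face, with a steep back; ridden over from the -y side it needs 1.5 to 7 N of push, then springs up behind the hook's rod once the rod has pressed the bumper in by about 1 to 1.5.
- stand: Fixed low stand for the hook: base 110 (x) x 100 (y) x 12, posts at y = +-40 carry a 12 mm round bar along y, axis 120 above the origin (on the table). At the start the red hook hangs on the bar's middle, axes parallel.
- hook: Red rigid S-hook, 8 mm rod, 0.08 to 0.11 kg, in its own x-z plane, z up. Origin: axis of the 12 mm bar its upper curl sits on (curl's flat underside 6 above it). Upper curl opens down, throat x = -10 to +10, tip at x 18, z -13. Rod slants from x -14, z -14 to x 14, z -62. Lower curl opens up; its tip at x -17, top z -68; lowest point z -93. On the rail its axes are parallel to the rail's.
- hook_tab (a point): Point in the hook's flat grip tab on top (22 in x, 10 in y, z = 13 to 57 from the hook's origin), 38 above the hook's origin. Pinched here across its 10 mm (along y) from above, the fingertips stay clear of bar, catch and disc.
- hook_mouth (a point): Middle of the way into the upper curl: x = 9, z = -26 from the hook's origin. A 12 mm bar can not come straight up through the S: it enters from the hook's +x side level with this point, goes through it, then slants up by x 1, z -12 to the origin; it leaves the same way back.
- hook_curl (a point): Where the axis of the bin's bail bar rests in the hook's lower curl: 81 below the hook's origin, x = 0.
- bin: Loose red open bin 90 (x) x 70 (y) x 40, 0.11 to 0.21 kg, brass lock parts in it; origin at the centre of its underside. Wire bail of 8 mm rod: bar along y at z = 100, x = 0, straight for 44; side wires at y = +-31. Black upright grip fin in front, x -67 to -43, 10 in y, top z = 100. Hung, its axes are about parallel to the rail's (fin to -x).
- bin_bail (a point): Middle of the bail bar's axis, 100 above the bin's origin. To go on, it passes from -x over the lower curl's tip, level 58 below the hook's origin, to hook x about -7, and is then lowered into the curl.
- bin_grip (a point): Point in the black fin to pinch it across its 10 mm (along y): x = -55, z = 88 in the bin's frame. A tool leaning back (gripper's body towards -x) by about 25 degrees keeps clear of the rail and hook.
- carton_red: red carton, 120 x 80 x 60, loose; leave it alone
- carton_white: white carton, 140 x 90 x 50, loose; leave it alone
- pick_tray: open cardboard tray, 150 x 110 x 50, loose; leave it alone
- lock_core: upright brass lock cylinder, 32 diameter, 50 high, loose; leave it alone
- spare_hook: grey S-hook of the same shape as the red one, lying flat on the table, loose; leave it alone
- grease_can: blue can, 60 diameter, 130 high, loose; leave it alone
There are look-alikes about, which are no part of the job. Leave any green or pink look-alike of the bin alone.

How it is judged (in metres and radians):
On the way, in this order (a step that is already met when the one before it is completed fails the run):
1. the red hook's upper curl sits over the rail on the outer stretch, between the blue band and the end post (y of hook in the frame of rail between -0.165 and -0.05 m and x of hook in the frame of rail between -0.007 and 0.007 m and z of hook in the frame of rail between 0.279 and 0.2885 m), for 0.1 s.
2. the hook, on the rail, rides the catch down (value of joint catch above 0.001 m and contact force between hook and rail above 0.3 N and y of hook in the frame of rail above -0.06 m and z of hook in the frame of rail below 0.2885 m).
3. the hook is home: over the rail, the bumper pressed in, the catch up again (value of joint bumper above 0.0003 m and value of joint catch below 0.001 m and x of hook in the frame of rail between -0.009 and 0.009 m and z of hook in the frame of rail between 0.279 and 0.289 m and y of hook in the frame of rail between -0.04 and 0.045 m), for 0.2 s.
4. the bin's bail hangs in the lower curl (x of bin_bail in the frame of hook between -0.012 and 0.012 m and z of bin_bail in the frame of hook_curl between -0.005 and 0.008 m and y of bin_bail in the frame of hook_curl between -0.024 and 0.024 m and contact force between bin and hook above 0.5 N), for 0.2 s.
At the end, for the whole second after the job is handed in: Hook caught in the bay: over the bar (9 mm x, -6/+4 mm z), bumper in by over 0.3 mm, catch up (under 1 mm). Bail in the lower curl (12 mm x, 24 mm y, -5/+8 mm z), bearing on the hook, bin over 60 mm up, both tilted under 0.35 rad, slower than 0.05 m/s (all of step 3 and all of step 4 and angle between each of hook, bin's own z axis and vertical below 0.35 rad and linear speed of each of bin, hook below 0.05 m/s and height (world z) of bin above 0.06 m); the robot touches nothing.
It fails at once if hook pressed against the rail, bumper or catch with more than 15 N (contact force between hook and rail above 15 N).
It fails at once if bin pressed against the hook with more than 15 N (contact force between bin and hook above 15 N).
It fails at once if bin pressed against the rail with more than 15 N (contact force between bin and rail above 15 N).
It fails at once if bin tipped by more than 0.6 rad (angle between bin's own z axis and vertical above 0.6 rad).
It fails at once if a bystander moved by more than 30 mm (distance of any of carton_red, carton_white, pick_tray, lock_core, spare_hook, grease_can from where it was at the start of the episode above 0.03 m).
It also fails if it takes over 72 s, if anything falls off the work surface, if the arm or the gripper's body presses on something with over 40 N, if the wrist force passes 120 N, or if a joint passes its speed limit or range.

## Working session

There is one attempt and no reset: what is moved stays moved. The work goes in short steps, Python scripts to look and compute and a tool call to move; the robot and the scene stay as the last step left them, time stands still between calls to the robot, and variables do not carry over. Pictures are saved under pics/ and viewed, about 8 in all and at most 12, crops included, and the job is handed in when it is done.

Besides the shell and the picture viewer there is one more tool, called after "Emit:" as a command line: name --argument value ..., lists and objects as JSON in quotes. arm_command: Moves the arm, as the interface text tells. Its arguments: {"type":"object","properties":{"increments":{"type":"array","items":{"type":"array"}}},"required":["increments"]}

```bash
mkdir -p pics
cat > h.py <<'E'
import numpy as np, cv2
from scipy.spatial.transform import Rotation as R
from bench import readout, imaging, arm
def K(n):
    c=imaging.camera_info(n); f=240/np.tan(np.radians(c["vfov"])/2)
    return c,np.array([[f,0,c["cx"]],[0,f,c["cy"]],[0,0,1]]),np.array(c["D"],float)
def campose(n,st=None):
    c=imaging.camera_info(n)
    if n!="wrist": return np.array(c["rotation"]).reshape(3,3),np.array(c["eye"],float)
    st=st or readout.read_state(); T=np.array(c["T_tool_cam"]).reshape(4,4)
    Rt=R.from_quat(st["ee_rot"]).as_matrix(); return Rt@T[:3,:3],Rt@T[:3,3]+np.array(st["position"])
def rays(n,px,pose=None):
    c,k,d=K(n); Rm,e=pose or campose(n)
    u=cv2.undistortPoints(np.array(px,float).reshape(-1,1,2),k,d).reshape(-1,2)
    return e,np.c_[u,np.ones(len(u))]@Rm.T
def onz(n,px,z,pose=None):
    e,r=rays(n,px,pose); return e+r*((z-e[2])/r[:,2])[:,None]
def cloud(n,depth,mask,pose=None):
    v,u=np.nonzero(mask&(depth>0)); e,r=rays(n,np.c_[u,v],pose); return e+r*depth[v,u][:,None]
def proj(n,P,pose=None):
    c,k,d=K(n); Rm,e=pose or campose(n)
    return cv2.projectPoints((np.atleast_2d(P)-e)@Rm,np.zeros(3),np.zeros(3),k,d)[0].reshape(-1,2)
def grab(n,fn):
    st=readout.read_state(); p=campose(n,st); im,d=imaging.get_image(n); cv2.imwrite(f"pics/{fn}.png",im); np.save(f"pics/{fn}.npy",d); return im,d,p
E
python3 - <<'E'
from h import *
print(readout.read_state())
for n in("top","side"):
    im,d,p=grab(n,n+"0"); print(n,imaging.camera_info(n))
E
```

```text
{'clock': 0.0, 'joints': array([-9.28389858e-01,  3.85575451e-01,  6.59776135e-03, -4.68237387e-04,
       -1.19400053e+00, -2.58587017e-01]), 'joint_vel': array([-0.00131904,  0.0005809 ,  0.00117444,  0.00051704, -0.00018647,
        0.0003176 ]), 'joint_efforts': array([ 1.13143960e-03, -3.92290413e+01,  1.88405871e+01,  4.18619290e+00,
       -4.59891802e-03,  3.94524392e-06]), 'position': array([ 233.81879169, -578.97680273,  230.20376373]), 'ee_rot': array([-0.13404775,  0.69433414,  0.13557065,  0.69393941]), 'contact_force': array([ 0.77891678,  0.04681074, -0.05308586]), 'wrist_torque': array([-0.00574634,  0.01616893, -0.01521807]), 'gripper_width': 85.49356855273555}Traceback (most recent call last):
  File "<stdin>", line 4, in <module>
  File "h.py", line 24, in grab
    st=readout.read_state(); p=campose(n,st); im,d=imaging.get_image(n); cv2.imwrite(f"pics/{fn}.png",im); np.save(f"pics/{fn}.npy",d); return im,d,p
                               ~~~~~~~^^^^^^
  File "h.py", line 9, in campose
    if n!="wrist": return np.array(c["rotation"]).reshape(3,3),np.array(c["eye"],float)
                          ~~~~~~~~~~~~~~~~~~~~~~~~~~~~~~~^^^^^
ValueError: cannot reshape array of size 4 into shape (3,3)
```

Rotation is a quaternion.

```bash
sed -i 's/np.array(c\["rotation"\]).reshape(3,3)/R.from_quat(c["rotation"]).as_matrix()/' h.py
python3 - <<'E'
from h import *
for n in("top","side"):
    im,d,p=grab(n,n+"0"); print(n,imaging.camera_info(n))
    print(p[0].round(3), (d>0).mean())
E
```

```text
top {'vfov': 44.029365925703665, 'cx': 321.3405015339327, 'cy': 237.70349568067184, 'D': array([-0.12769459,  0.        ,  0.        ,  0.        ,  0.        ]), 'eye': array([ 229.52594742,   24.24660349, 1761.59954606]), 'rotation': array([ 0.70806639, -0.70007965,  0.06647429, -0.06412204])}
[[ 0.011 -0.983  0.184]
 [-1.    -0.012 -0.002]
 [ 0.004 -0.184 -0.983]] 0.9960807291666667
side {'vfov': 48.70469517413314, 'cx': 316.68627315887863, 'cy': 238.46579728341908, 'D': array([-0.00721892,  0.        ,  0.        ,  0.        ,  0.        ]), 'eye': array([-230.12238735,  798.59143819,  910.39064239]), 'rotation': array([-0.31696043,  0.82644658, -0.43028785,  0.17712849])}
[[-0.736 -0.371  0.566]
 [-0.676  0.429 -0.599]
 [-0.02  -0.824 -0.567]] 0.9959993489583333
```

View pics/top0.png

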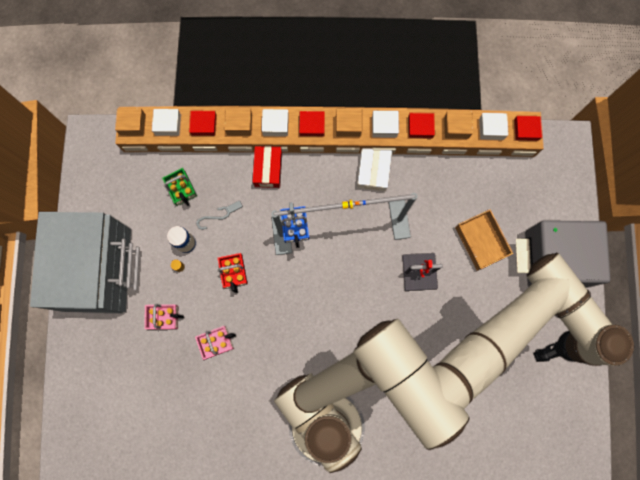

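View pics/side0.png

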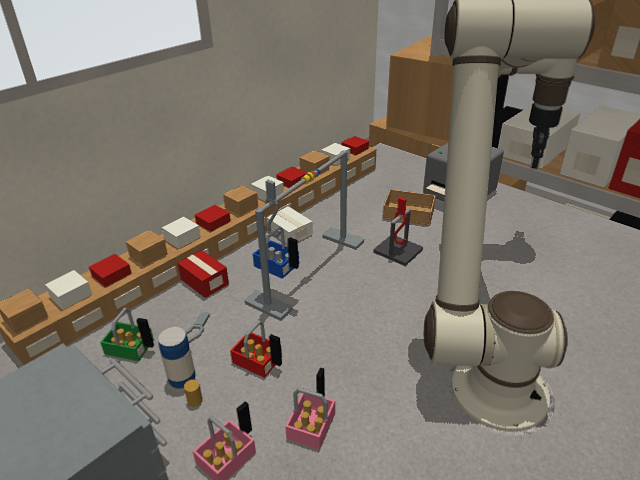

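The top view shows the rail from (275,212) to (413,197), the hook's stand at (421,270) and bumper/catch/band at about (345–365,204). For the bin there are red (232,270), green (179,187), pink (162,317) and (215,343), and the fixed blue one at (293,225). Only the one at (232,270) is red. I'll measure next and confirm in an enlarged crop.

```bash
cat > m.py <<'E'
from h import *
T,dT=cv2.imread("pics/top0.png"),np.load("pics/top0.npy"); S,dS=cv2.imread("pics/side0.png"),np.load("pics/side0.npy")
def box(im,x0,y0,x1,y1):
    m=np.zeros(im.shape[:2],bool); m[y0:y1,x0:x1]=1; return m
def axis(P):
    c=P.mean(0); w=np.linalg.svd(P-c)[2][0]; return c,w
def show(l,P): print(l,len(P),"min",P.min(0).round(1),"max",P.max(0).round(1),"med",np.median(P,0).round(1))
# rail bar
for n,im,d,b in(("top",T,dT,(268,190,420,220)),("side",S,dS,(255,145,355,215))):
    P=cloud(n,d,box(im,*b)); P=P[(P[:,2]>278)&(P[:,2]<300)]; show(n+" rail",P)
    c,w=axis(P[:,:2]); w=w*np.sign(w[1]); t=(P[:,:2]-c)@w
    print("   c",c.round(1),"yaw",np.degrees(np.arctan2(-w[0],w[1])).round(2),"ends",(c+w*t.min()).round(1),(c+w*t.max()).round(1))
hsv={n:cv2.cvtColor(i,cv2.COLOR_BGR2HSV) for n,i in(("top",T),("side",S))}
def hm(n,lo,hi,s=120,v=60):
    h=hsv[n]; return (h[...,0]>=lo)&(h[...,0]<=hi)&(h[...,1]>s)&(h[...,2]>v)
red=lambda n:hm(n,0,4,150)|hm(n,175,180,150)
for n,im,d,b in(("top",T,dT,(400,250,442,292)),("side",S,dS,(385,190,420,250))):
    P=cloud(n,d,box(im,*b)&red(n)); show(n+" hook",P)
    Q=P[(P[:,2]>135)&(P[:,2]<185)]; show(n+" tab",Q)
    P=cloud(n,d,box(im,*((396,248,444,296) if n=="top" else (370,190,430,268)))); Q=P[(P[:,2]>9)&(P[:,2]<16)]
    r=cv2.minAreaRect(Q[:,:2].astype(np.float32)); print("   base",len(Q),r)
for n,im,d,b in(("top",T,dT,(212,248,254,298)),("side",S,dS,(225,315,290,380))):
    P=cloud(n,d,box(im,*b)&red(n)); show(n+" bin",P); 
    Q=P[P[:,2]>32]; print("   rect",cv2.minAreaRect(Q[:,:2].astype(np.float32)))
    m=box(im,*b)&(im.max(2)<45); P=cloud(n,d,m); Q=P[(P[:,2]>80)]; 
    if len(Q): show("   fin",Q)
for n,b in(("top",(335,190,375,215)),("side",(295,160,335,190))):
    im=T if n=="top" else S
    for l,lo,hi in(("yel",22,32),("ora",8,18),("blu",100,130)):
        m=box(im,*b)&hm(n,lo,hi,110); v,u=np.nonzero(m)
        if len(u): print(n,l,len(u),(u.mean().round(2),v.mean().round(2)),u.min(),u.max(),onz(n,[[u.mean(),v.mean()]],285).round(1))
c=lambda im,x,y,w,h:cv2.resize(im[y:y+h,x:x+w],(400,300),interpolation=cv2.INTER_CUBIC)
cv2.imwrite("pics/crops.png",np.vstack([np.hstack([c(T,390,245,60,45),c(S,365,190,80,75)]),np.hstack([c(T,205,248,60,50),c(S,220,310,80,70)])]))
E
python3 m.py
```

```text
top rail 725 min [ 556.  -222.1  278.3] max [627.  149.7 299.5] med [591.5 -38.4 289.2]
   c [591.6 -36.1] yaw 8.28 ends [ 618.8 -222.5] [564.7 149.3]
side rail 632 min [ 553.2 -223.4  278.1] max [627.7 155.5 299.9] med [582.9  -2.8 288.7]
   c [584.1  -7.1] yaw 8.04 ends [ 614.9 -225.2] [561.1 155.3]
top hook 98 min [ 440.  -300.5    3.8] max [ 493.6 -267.7  184.1] med [ 454.  -272.9  142.8]
top tab 52 min [ 447.6 -278.7  136.7] max [ 469.7 -267.7  184.1] med [ 458.3 -271.6  171.2]
   base 535 ((458.49609375, -276.01422119140625), (141.42507934570312, 136.369873046875), 0.4853145480155945)
side hook 244 min [ 435.3 -308.2   10. ] max [ 478.4 -261.3  179.3] med [ 454.8 -269.   129. ]
side tab 110 min [ 443.3 -280.9  136.3] max [ 466.8 -261.3  179.3] med [ 454.8 -268.2  158.4]
   base 713 ((519.90478515625, -397.54913330078125), (145.42941284179688, 421.7056579589844), 28.206199645996094)
top bin 421 min [399.8 239.2  -9. ] max [503.2 324.2 108.4] med [449.2 285.4  11.7]
   rect ((448.9732360839844, 281.64337158203125), (97.9918441772461, 69.9996109008789), 12.903549194335938)
   fin 22 min [388.  264.2  80.9] max [407.8 273.8 104.6] med [396.4 267.8  97.5]
side bin 795 min [397.2 243.   -2.1] max [501.6 331.1  91.7] med [454.2 311.4  26.1]
   rect ((450.29559326171875, 285.86444091796875), (93.10429382324219, 73.8010482788086), 11.707534790039062)
   fin 93 min [385.1 268.4  80.3] max [406.8 281.7 102.3] med [393.7 276.9  95.1]
top yel 65 (np.float64(347.12), np.float64(203.89)) 342 352 [[594.6 -44.2 285. ]]
top ora 20 (np.float64(356.5), np.float64(202.8)) 349 359 [[597.8 -68.2 285. ]]
top blu 11 (np.float64(363.91), np.float64(202.36)) 363 365 [[599.2 -87.3 285. ]]
side yel 83 (np.float64(307.94), np.float64(177.27)) 301 313 [[592.9 -46.6 285. ]]
side ora 670 (np.float64(316.21), np.float64(173.69)) 296 334 [[590.1 -74.1 285. ]]
side blu 12 (np.float64(317.75), np.float64(170.5)) 316 319 [[598.9 -89.5 285. ]]
```

View pics/crops.png

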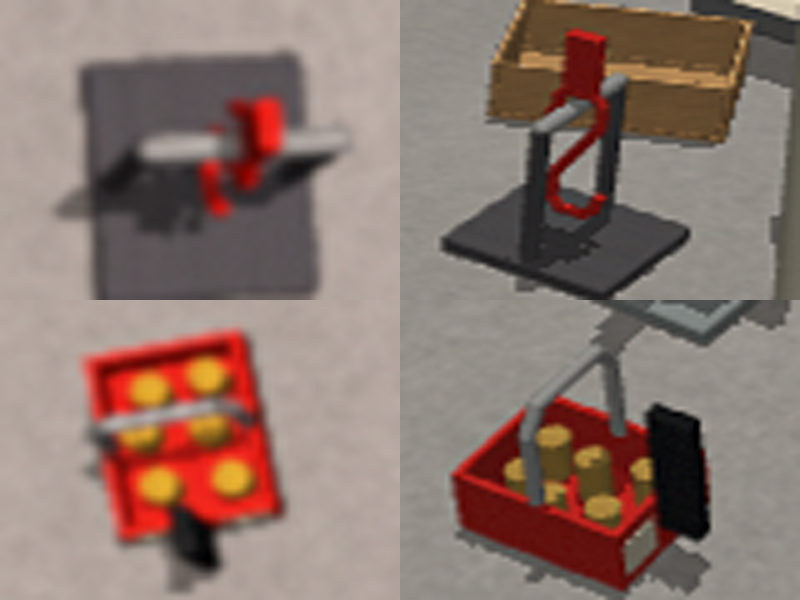

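The crop confirms it. The hook on the stand is red, with its lower-curl tip towards world −x, so hook x is about world +x. The bin is the red one with its fin towards −x. I'll move above the stand for a close wrist look.

```bash
cat >> h.py <<'E'
def toolR(yaw,lean=0,s=1):
    "tool x down (leaning: body towards -x of the yawed frame by lean deg), tool y along s*y of the yawed frame"
    Z=R.from_euler('z',yaw,degrees=True).as_matrix(); a=np.radians(lean)
    x=np.array([np.sin(a),0,-np.cos(a)]); y=np.array([0,s,0]); return Z@np.c_[x,y,np.cross(x,y)]
def go(P,Rm):
    st=readout.read_state(); dr=R.from_matrix(Rm@R.from_quat(st["ee_rot"]).as_matrix().T).as_rotvec(degrees=True)
    print("turn",dr.round(2),"shift",(np.array(P)-st["position"]).round(1),"t",round(st["clock"],2),"pos",np.round(st["position"],1),"F",np.round(st["contact_force"],2),"w",round(st["gripper_width"],1))
E
python3 - <<'E'
from h import *
print(imaging.camera_info("wrist"))
print(R.from_quat(readout.read_state()["ee_rot"]).as_matrix().round(3))
for s in(1,-1): go([455,-272,300],toolR(3,0,s))
E
```

```text
{'vfov': 69.5366073221357, 'cx': 316.08665078401197, 'cy': 235.43405977493734, 'D': array([-0.01388583,  0.        ,  0.        ,  0.        ,  0.        ]), 'T_tool_cam': array([[ 9.84080432e-04, -2.99900544e-01,  9.53969966e-01,
        -1.42609699e+02],
       [ 9.99999513e-01,  2.21724425e-04, -9.61859084e-04,
        -1.14343680e+00],
       [ 7.69436207e-05,  9.53970447e-01,  2.99900616e-01,
        -7.65059735e+01],
       [ 0.00000000e+00,  0.00000000e+00,  0.00000000e+00,
         1.00000000e+00]])}
[[-0.001 -0.374  0.927]
 [ 0.002  0.927  0.374]
 [-1.     0.002 -0.   ]]
turn [ -0.11  -0.03 -18.98] shift [221.2 307.   69.7] t 0.1 pos [ 233.8 -579.   230.3] F [-0.23  0.16 -0.4 ] w 85.4
turn [ 5.0000e-02 -1.6000e-01  1.6102e+02] shift [221.2 307.   69.7] t 0.1 pos [ 233.8 -579.   230.3] F [-0.23  0.16 -0.4 ] w 85.4
```

Emit:
arm_command --increments '[[[0,0,-4],[30,40,14],0],[[0,0,-8],[60,80,28],0],[[0,0,-12],[88,120,42],0],[[0,0,-16],[117,160,56],0],[[0,0,-19],[145,200,70],0]]'

```text
clock: 0.6
position: [375.7, -382.5, 298.6]
ee_rot: [-0.017, 0.707, 0.018, 0.707]
contact_force: [1.0, -0.9, 0.2]
gripper_width: 85.1
```

Emit:
arm_command --increments '[[[0,0,0],[20,30,0],0],[[0,0,0],[40,60,0],0],[[0,0,0],[61,94,0],0],[[0,0,0],[61,107,0],0],[[0,0,0],[61,107,0],0]]'

```text
clock: 1.1
position: [436.7, -274.0, 298.4]
ee_rot: [-0.017, 0.707, 0.02, 0.706]
contact_force: [-0.2, -0.5, 0.7]
gripper_width: 85.5
```

```bash
cat > w1.py <<'E'
from h import *
import pickle
im,d,p=grab("wrist","w1"); pickle.dump(p,open("pics/w1.p","wb"))
go([455,-272,300],toolR(3))
for l,P in(("tab top",[455,-271,177]),("bar",[455,-275,126])): print(l,proj("wrist",P,p).round(0))
E
python3 w1.py
```

```text
turn [-0.15 -0.08  0.09] shift [18.6  3.   1.6] t 1.15 pos [ 436.4 -275.   298.4] F [ 0.16  0.05 -0.21] w 85.5
tab top [[320. 249.]]
bar [[315. 231.]]
```

View pics/w1.png

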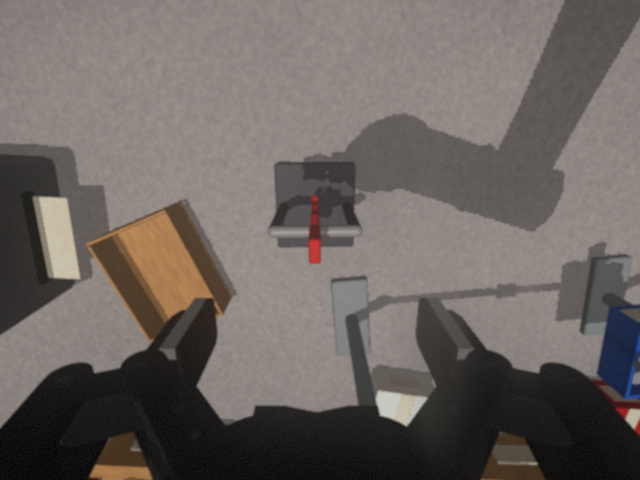

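The wrist view shows the stand with its bar from (270,231) to (360,231) and the red tab at about (315,250), so the tool's yaw is almost aligned already.

```bash
cat > m2.py <<'E'
from h import *
import pickle
im,d=cv2.imread("pics/w1.png"),np.load("pics/w1.npy"); p=pickle.load(open("pics/w1.p","rb"))
hsv=cv2.cvtColor(im,cv2.COLOR_BGR2HSV); red=((hsv[...,0]<5)|(hsv[...,0]>174))&(hsv[...,1]>130)&(hsv[...,2]>60)
B=np.zeros(red.shape,bool); B[150:275,262:372]=1
P=cloud("wrist",d,B&~red); Q=P[(P[:,2]>118)&(P[:,2]<132)]
print("bar",len(Q),Q.min(0).round(1),Q.max(0).round(1),Q.mean(0).round(1))
c=Q[:,:2].mean(0); w=np.linalg.svd(Q[:,:2]-c)[2][0]; w*=np.sign(w[1]); t=(Q[:,:2]-c)@w; print(" c",c,"yaw",np.degrees(np.arctan2(-w[0],w[1])),"mid",c+w*(t.min()+t.max())/2,np.ptp(t))
# base rect: dark-grey pixels onto z=12
m=(B&(im.max(2)<85)&(im.min(2)>25)).astype(np.uint8); 
P=cloud("wrist",d,B); Q=P[(P[:,2]>7)&(P[:,2]<17)]; r=cv2.minAreaRect(Q[:,:2].astype(np.float32)); print("base",r)
P=cloud("wrist",d,B&red); Q=P[P[:,2]>172]; print("tabtop",len(Q),Q.min(0).round(1),Q.max(0).round(1),cv2.minAreaRect(Q[:,:2].astype(np.float32)))
v,u=np.nonzero(B&red); 
# tab top end: lowest rows
lab=B&red; rows=np.unique(v); print("rows",rows.min(),rows.max(),[(r,u[v==r].min(),u[v==r].max()) for r in rows[::3]])
E
python3 m2.py
```

```text
bar 1012 [ 439.8 -321.6  118.3] [ 464.  -230.8  129.5] [ 455.1 -276.4  124.4]
 c [ 455.07448827 -276.43999552] yaw 3.599249829989536 mid [ 455.05667257 -276.15676381] 90.90635690356868
base ((455.85076904296875, -276.24896240234375), (109.32386016845703, 100.11109924316406), 3.0307042598724365)
tabtop 276 [ 445.9 -281.2  172.1] [ 466.9 -272.   178.7] ((456.3357238769531, -276.2997741699219), (20.765132904052734, 8.957060813903809), 2.6537363529205322)
rows 195 262 [(np.int64(195), np.int64(314), np.int64(316)), (np.int64(198), np.int64(311), np.int64(317)), (np.int64(201), np.int64(312), np.int64(317)), (np.int64(204), np.int64(312), np.int64(316)), (np.int64(207), np.int64(312), np.int64(317)), (np.int64(210), np.int64(313), np.int64(317)), (np.int64(213), np.int64(312), np.int64(317)), (np.int64(216), np.int64(311), np.int64(318)), (np.int64(219), np.int64(311), np.int64(317)), (np.int64(222), np.int64(311), np.int64(317)), (np.int64(225), np.int64(311), np.int64(317)), (np.int64(228), np.int64(311), np.int64(317)), (np.int64(231), np.int64(311), np.int64(318)), (np.int64(234), np.int64(310), np.int64(318)), (np.int64(237), np.int64(311), np.int64(318)), (np.int64(240), np.int64(309), np.int64(320)), (np.int64(243), np.int64(309), np.int64(320)), (np.int64(246), np.int64(309), np.int64(319)), (np.int64(249), np.int64(309), np.int64(319)), (np.int64(252), np.int64(309), np.int64(319)), (np.int64(255), np.int64(309), np.int64(319)), (np.int64(258), np.int64(310), np.int64(319)), (np.int64(261), np.int64(310), np.int64(319))]
```

Hook at (456, −276.3, 120) with yaw 3.0°. The tab top at 178.7, base 109×100 and tab about 21×9 all agree with the sizes given. Descending to grip.

Emit:
arm_command --increments '[[[0,0,0],[19.5,-1.3,-40],0],[[0,0,0],[19.5,-1.3,-80],0],[[0,0,0],[19.5,-1.3,-120],0],[[0,0,0],[19.5,-1.3,-150],0],[[0,0,0],[19.5,-1.3,-159.4],0]]'

```text
clock: 1.65
position: [453.0, -276.8, 135.5]
ee_rot: [-0.015, 0.71, 0.019, 0.704]
contact_force: [-1.3, 0.0, 0.2]
gripper_width: 85.3
```

```bash
python3 -c "
from h import *
go([456,-276.3,139],toolR(3))"
```

```text
turn [-0.29 -0.49  0.23] shift [3.  0.5 3.5] t 1.65 pos [ 453.  -276.8  135.5] F [-1.29  0.02  0.21] w 85.3
```

Emit:
arm_command --increments '[[[-0.3,-0.5,0.2],[3,0.5,3.5],0],[[-0.3,-0.5,0.2],[3,0.5,3.5],0.4],[[-0.3,-0.5,0.2],[3,0.5,3.5],1],[[-0.3,-0.5,0.2],[3,0.5,3.5],1],[[-0.3,-0.5,0.2],[3,0.5,3.5],1]]'

```text
clock: 2.15
position: [456.5, -276.4, 140.0]
ee_rot: [-0.019, 0.706, 0.018, 0.708]
contact_force: [-0.8, 0.2, 0.3]
gripper_width: 28.5
```

```bash
python3 -c "
from h import *
go([456,-276.3,139],toolR(3))"
```

```text
turn [0.05 0.13 0.02] shift [-0.5  0.1 -1. ] t 2.15 pos [ 456.5 -276.4  140. ] F [-0.78  0.17  0.27] w 28.5
```

Emit:
arm_command --increments '[[[0,0,0],[-0.5,0,-0.5],1],[[0,0,0],[-0.5,0,-0.5],1],[[0,0,0],[-0.5,0,-0.5],1],[[0,0,0],[-0.5,0,-0.5],1],[[0,0,0],[-0.5,0,-0.5],1]]'

```text
clock: 2.65
position: [456.3, -276.4, 139.9]
ee_rot: [-0.019, 0.706, 0.018, 0.708]
contact_force: [-0.1, 0.3, 4.0]
gripper_width: 9.3
```

```bash
python3 -c "
from h import *
go([456,-276.3,139],toolR(3))"
```

```text
turn [0.06 0.16 0.01] shift [-0.3  0.1 -0.9] t 2.65 pos [ 456.3 -276.4  139.9] F [-0.11  0.32  4.04] w 9.3
```

Emit:
arm_command --increments '[[[0,0,0],[0,0,5],1],[[0,0,0],[-1,0,12],1],[[0,0,0],[-4,0,18],1],[[0,0,0],[-9,-0.5,26],1],[[0,0,0],[-9,-0.5,26],1]]'

```text
clock: 3.15
position: [447.2, -277.2, 167.4]
ee_rot: [-0.019, 0.705, 0.018, 0.709]
contact_force: [0.6, 0.1, -1.5]
gripper_width: 9.3
```

Emit:
arm_command --increments '[[[0,0,0],[-10,-0.5,0],1],[[0,0,0],[-25,-1,0],1],[[0,0,0],[-40,-2,0],1],[[0,0,0],[-55,-3,20],1],[[0,0,0],[-55,-3,60],1]]'

```text
clock: 3.65
position: [386.9, -279.0, 224.7]
ee_rot: [-0.017, 0.708, 0.019, 0.705]
contact_force: [1.3, -2.0, -0.5]
gripper_width: 9.3
```

```bash
python3 -c "
from h import *
go([530,-140,340],toolR(8.1))"
```

```text
turn [-0.13 -0.26  5.24] shift [143.1 139.  115.3] t 3.65 pos [ 386.9 -279.   224.7] F [ 1.3  -1.97 -0.5 ] w 9.3
```

Emit:
arm_command --increments '[[[0,0,1],[10,10,45],1],[[0,0,2],[25,20,90],1],[[0,0,3],[45,40,130],1],[[0,0,4],[65,60,170],1],[[0,0,5.2],[85,80,205],1]]'

```text
clock: 4.15
position: [471.0, -198.6, 431.9]
ee_rot: [-0.049, 0.706, 0.051, 0.704]
contact_force: [1.3, -0.7, -1.6]
gripper_width: 9.3
```

Emit:
arm_command --increments '[[[0,0,0],[30,18,2],1],[[0,0,0],[60,36,2],1],[[0,0,0],[95,56,2],1],[[0,0,0],[125,74,2],1],[[0,0,0],[125,74,2],1]]'

```text
clock: 4.65
position: [597.9, -122.6, 430.3]
ee_rot: [-0.049, 0.708, 0.052, 0.703]
contact_force: [-0.4, -0.9, -1.6]
gripper_width: 8.9
```

Emit:
arm_command --increments '[[[0,0,0],[0,0,0],1],[[0,0,0],[0,0,0],1],[[0,0,0],[0,0,0],1],[[0,0,0],[0,0,0],1],[[0,0,0],[0,0,0],1]]'

```text
clock: 5.15
position: [597.3, -123.1, 431.0]
ee_rot: [-0.049, 0.708, 0.052, 0.703]
contact_force: [0.3, -0.1, -1.0]
gripper_width: 9.6
```

```bash
sed -i 's/w1/w2/g;s/\[455,-272,300\]/[600,-125,430]/' w1.py; python3 w1.py
```

```text
turn [-0.2  -0.4  -5.19] shift [ 2.6 -2.  -0.9] t 5.2 pos [ 597.4 -123.   430.9] F [-0.55 -0.46 -1.69] w 9.3
tab top [[194.  42.]]
bar [[205.  52.]]
```

View pics/w2.png

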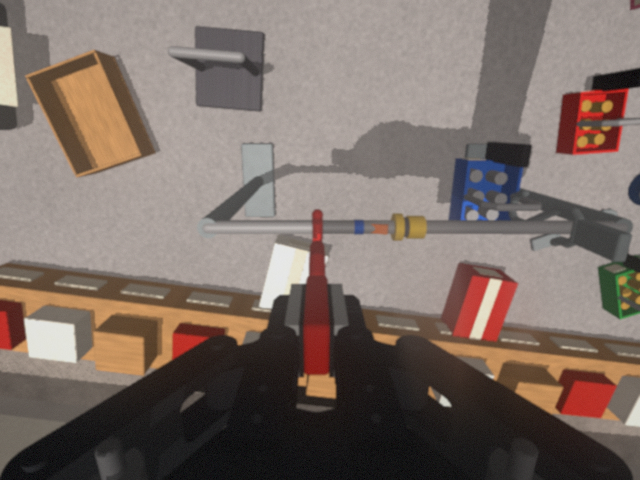

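The bar runs along row 226, parallel to the tool's y. The blue band is at col 359, the orange catch at 380 and the disc from about col 391.

```bash
cat > m3.py <<'E'
from h import *
import pickle
im,d=cv2.imread("pics/w2.png"),np.load("pics/w2.npy"); p=pickle.load(open("pics/w2.p","rb"))
hsv=cv2.cvtColor(im,cv2.COLOR_BGR2HSV); B=np.zeros(d.shape,bool); B[208:246,200:440]=1
P=cloud("wrist",d,B); print("z near bar",np.median(P[(P[:,2]>270)][:,2]))
# bar silhouette centre per column by depth
cols=[c for c in list(range(225,305,5))+list(range(330,352,4))]
cen=[]
for c in cols:
    v=np.nonzero((d[208:246,c]>0)&(d[208:246,c]<310))[0]+208; cen.append((c,(v.min()+v.max())/2))
A=onz("wrist",cen,285,p)[:,:2]; c0=A.mean(0); w=np.linalg.svd(A-c0)[2][0]; w*=np.sign(w[1]); yaw=np.degrees(np.arctan2(-w[0],w[1]))
print("yaw",yaw,"resid",np.abs((A-c0)@[w[1],-w[0]]).max())
def col(l,lo,hi,s):
    m=B&(hsv[...,0]>=lo)&(hsv[...,0]<=hi)&(hsv[...,1]>s); v,u=np.nonzero(m); print(l,len(u),"u",u.min(),u.max(),"v",v.min(),v.max(),"med",np.median(u),np.median(v)); return u,v
ub,vb=col("blue",100,130,90); uo,vo=col("orange",4,16,110); uy,vy=col("yellow",18,32,110)
q=lambda u,v,z:onz("wrist",[[u,v]],z,p)[0]
bl=q(ub.min()-.0,226,289); br=q(ub.max()+1.,226,289); band=(bl+br)/2; print("band width",np.linalg.norm(bl-br))
s=lambda P:(P[:2]-c0)@w
O=c0+w*(s(band)+50); print("rail origin",O)
for l,u,z in(("catch -y",uo.min(),291),("catch +y",uo.max()+1,293),("disc face",uy.min(),295),("left end",205,285)): print(l,"rail y",s(q(u,226,z))-s(band)-50)
P=cloud("wrist",d,B&(d<310)); t=(P[:,:2]-c0)@w-s(band)-50
n=(P[:,:2]-c0)@[w[1],-w[0]]
for a in range(-20,25,2):
    k=(t>a)&(t<a+2); 
    if k.sum()>3: print(a,k.sum(),"z",np.percentile(P[k,2],90).round(1),"n",n[k].min().round(1),n[k].max().round(1))
# hook lowest points (red) in view
red=((hsv[...,0]<5)|(hsv[...,0]>174))&(hsv[...,1]>130); C=np.zeros(d.shape,bool); C[205:380,295:340]=1
H=cloud("wrist",d,C&red&(d>0),p); K=H[H[:,2]>330]; print("hook",len(K),K.min(0).round(1),K.max(0).round(1))
Z=R.from_euler('z',8.2,degrees=True).as_matrix(); st=readout.read_state(); L=(K-st["position"])@Z
for a in range(-100,20,10):
    k=(L[:,2]>a)&(L[:,2]<a+10)
    if k.sum()>3: print(a,"x",L[k,0].min().round(1),L[k,0].max().round(1),"y",L[k,1].min().round(1),L[k,1].max().round(1))
E
python3 m3.py
```

```text
z near bar 290.24960404647203
yaw 8.128711159391601 resid 0.002412719924686697
blue 94 u 355 362 v 221 232 med 358.5 227.0
orange 106 u 373 386 v 224 233 med 380.0 229.0
yellow 547 u 395 425 v 215 239 med 412.0 227.0
band width 6.854910267123139
rail origin [590.58585794 -37.16835529]
catch -y rail y -38.34814485339152
catch +y rail y -26.854936736379116
disc face rail y -20.56415404176282
left end rail y -183.163952650145
-20 132 z 296.4 n -12.0 11.7
-18 64 z 297.0 n -11.7 10.4
-16 68 z 296.9 n -11.9 10.5
-14 46 z 296.8 n -11.6 10.3
-12 35 z 293.7 n -8.1 7.3
-10 62 z 293.8 n -9.3 9.1
-8 57 z 294.6 n -9.4 10.1
-6 56 z 294.8 n -9.7 9.3
-4 50 z 295.1 n -9.5 9.5
-2 58 z 295.1 n -9.8 9.3
0 53 z 294.8 n -9.7 9.3
2 48 z 294.8 n -9.8 9.4
4 45 z 294.6 n -9.6 9.2
6 15 z 291.8 n -4.7 3.6
8 30 z 291.0 n -5.8 4.8
10 34 z 291.0 n -5.7 4.9
12 31 z 291.0 n -5.7 4.8
14 34 z 291.2 n -5.8 5.1
16 33 z 291.0 n -5.6 4.8
18 18 z 291.3 n -5.7 4.8
hook 2558 [ 575.9 -130.3  330. ] [ 609.1 -118.1  469.3]
-100 x -16.3 -11.6 y -2.5 1.1
-90 x -21.6 -15.1 y -3.1 2.4
-40 x -18.5 -17.4 y -2.3 0.9
-20 x -17.8 -11.4 y -3.7 2.1
-10 x -14.3 -9.6 y -4.5 2.8
0 x -11.2 -9.6 y -4.8 2.7
10 x -10.7 -9.2 y -5.5 3.0
```

Rail origin is about (590.6, −37.2) with yaw 8.13°. The disc face is at rail y ≈ −20.5 and the catch ramp at about −38 to −27, which is consistent with 17 to 7 before the face. Hook origin is TCP −20 mm in z, and the x offset is about 0. I'll stage on the −x side.

Emit:
arm_command --increments '[[[-0.2,-0.4,0],[-30,-12,0],1],[[-0.2,-0.4,0],[-52,-21.5,-10],1],[[-0.2,-0.4,0],[-52,-21.5,-45],1],[[-0.2,-0.4,0],[-52,-21.5,-80],1],[[-0.2,-0.4,0],[-52,-21.5,-100],1]]'

```text
clock: 5.7
position: [543.8, -144.4, 328.4]
ee_rot: [-0.05, 0.706, 0.051, 0.704]
contact_force: [-0.7, 0.2, -0.9]
gripper_width: 9.7
```

Emit:
arm_command --increments '[[[0,0,0],[0,0,0],1],[[0,0,0],[0,0,0],1],[[0,0,0],[0,0,0],1],[[0,0,0],[0,0,0],1],[[0,0,0],[0,0,0],1]]'

```text
clock: 6.2
position: [544.2, -144.4, 329.5]
ee_rot: [-0.05, 0.706, 0.051, 0.705]
contact_force: [0.4, -0.5, -0.5]
gripper_width: 9.3
```

```bash
cat >> h.py <<'E'
RO=np.array([590.6,-37.2,0]); RZ=R.from_euler('z',8.13,degrees=True).as_matrix()
def rail(X,Y,Z): return RO+RZ@np.array([X,Y,Z])
E
python3 -c "
from h import *
go(rail(-9,-100,331),toolR(8.13))
go(rail(0,-100,305),toolR(8.13))"
```

```text
turn [-0.04 -0.07 -0.03] shift [51.6  6.9  1.5] t 6.2 pos [ 544.2 -144.4  329.5] F [ 0.38 -0.53 -0.52] w 9.3
turn [-0.04 -0.07 -0.03] shift [ 60.5   8.2 -24.5] t 6.2 pos [ 544.2 -144.4  329.5] F [ 0.38 -0.53 -0.52] w 9.3
```

Emit:
arm_command --increments '[[[0,0,0],[15,2,1.5],1],[[0,0,0],[30,4,1.5],1],[[0,0,0],[42,5.6,1.5],1],[[0,0,0],[51.5,6.9,1.5],1],[[0,0,0],[51.5,6.9,1.5],1]]'

```text
clock: 6.7
position: [596.7, -137.2, 330.2]
ee_rot: [-0.05, 0.706, 0.051, 0.705]
contact_force: [-0.9, 0.2, -1.1]
gripper_width: 9.1
```

```bash
python3 -c "
from h import *
go(rail(-9,-100,331),toolR(8.13))
go(rail(0,-100,305),toolR(8.13))
im,d,p=grab('side','s1')
c=lambda x,y,w,h:cv2.resize(im[y:y+h,x:x+w],(800,600),interpolation=cv2.INTER_CUBIC)
u,v=proj('side',rail(0,-100,285))[0].astype(int); print(u,v); cv2.imwrite('pics/s1c.png',c(u-32,v-24,64,48))"
```

```text
turn [-0.05 -0.12 -0.04] shift [-0.8 -0.2  0.8] t 6.7 pos [ 596.7 -137.2  330.2] F [-0.91  0.2  -1.14] w 9.1
turn [-0.05 -0.12 -0.04] shift [  8.1   1.  -25.2] t 6.7 pos [ 596.7 -137.2  330.2] F [-0.91  0.2  -1.14] w 9.1
328 163
```

View pics/s1c.png

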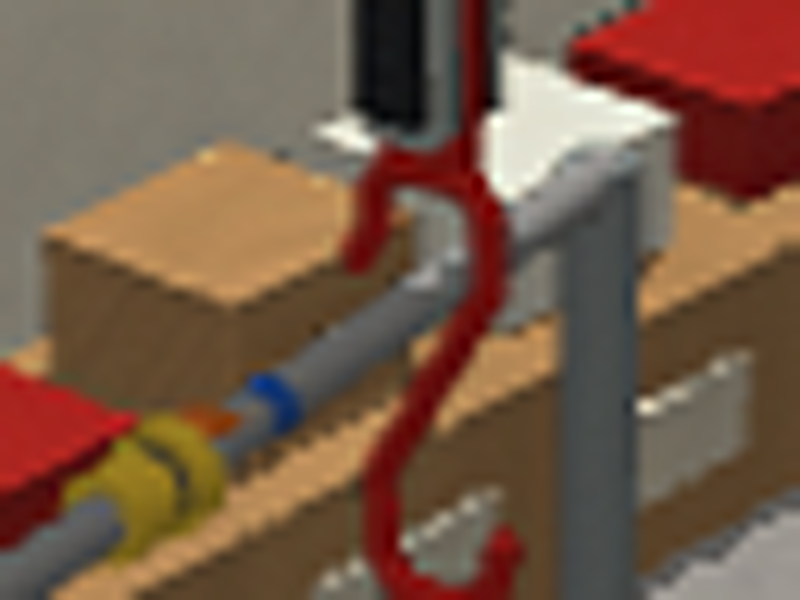

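The crop shows the bar inside the hook's mouth, below the upper curl and past its tip at crop (360,260), with no contact force. I'll slant it onto the bar and stop about 1 mm high.

Emit:
arm_command --increments '[[[0,0,0],[3,0.4,-6],1],[[0,0,0],[7,0.9,-13],1],[[0,0,0],[7.7,1,-18],1],[[0,0,0],[8,1,-22],1],[[0,0,0],[8,1,-23.5],1]]'

```text
clock: 7.25
position: [603.6, -136.4, 306.1]
ee_rot: [-0.05, 0.707, 0.051, 0.704]
contact_force: [-0.8, -0.0, -1.0]
gripper_width: 9.8
```

```bash
python3 -c "
from h import *
go(rail(0,-100,305),toolR(8.13))"
```

```text
turn [-0.05 -0.21 -0.03] shift [ 1.1  0.2 -1.1] t 7.25 pos [ 603.6 -136.4  306.1] F [-0.79 -0.01 -0.95] w 9.8
```

Emit:
arm_command --increments '[[[0,0,0],[0.8,0.1,-0.3],1],[[0,0,0],[0.8,0.1,-0.6],1],[[0,0,0],[0.8,0.1,-0.9],1],[[0,0,0],[0.8,0.1,-1.2],1],[[0,0,0],[0.8,0.1,-1.2],1]]'

```text
clock: 7.75
position: [604.5, -136.3, 305.3]
ee_rot: [-0.05, 0.706, 0.051, 0.704]
contact_force: [-0.5, 0.5, -0.4]
gripper_width: 9.4
```

```bash
python3 -c "
from h import *
go(rail(0,-100,305),toolR(8.13))
go(rail(0,-50,305),toolR(8.13))"
```

```text
turn [-0.04 -0.17 -0.03] shift [ 0.2  0.1 -0.3] t 7.75 pos [ 604.5 -136.3  305.3] F [-0.48  0.48 -0.4 ] w 9.4
turn [-0.04 -0.17 -0.03] shift [-6.8 49.6 -0.3] t 7.75 pos [ 604.5 -136.3  305.3] F [-0.48  0.48 -0.4 ] w 9.4
```

Emit:
arm_command --increments '[[[0,0,0],[-1.4,9.9,-0.4],1],[[0,0,0],[-2.8,19.8,-0.7],1],[[0,0,0],[-4.2,29.7,-0.7],1],[[0,0,0],[-5.6,39.6,-0.7],1],[[0,0,0],[-6.7,47,-0.7],1]]'

```text
clock: 8.25
position: [597.8, -88.2, 305.1]
ee_rot: [-0.05, 0.706, 0.051, 0.705]
contact_force: [0.0, -1.7, 2.0]
gripper_width: 9.4
```

```bash
python3 -c "
from h import *
go(rail(0,-50,305),toolR(8.13))
go(rail(0,-22,305),toolR(8.13))"
```

```text
turn [-0.03 -0.12 -0.08] shift [-0.1  1.5 -0.1] t 8.25 pos [597.8 -88.2 305.1] F [ 0.02 -1.75  2.01] w 9.4
turn [-0.03 -0.12 -0.08] shift [-4.1 29.3 -0.1] t 8.25 pos [597.8 -88.2 305.1] F [ 0.02 -1.75  2.01] w 9.4
```

Emit:
arm_command --increments '[[[0,0,0],[-0.6,4,0],1],[[0,0,0],[-1.1,8,0],1],[[0,0,0],[-1.6,11,0],1],[[0,0,0],[-2,14,0],1],[[0,0,0],[-2.4,17,0],1]]'

```text
clock: 8.75
position: [595.5, -71.6, 305.4]
ee_rot: [-0.051, 0.706, 0.05, 0.705]
contact_force: [0.3, -3.5, 1.2]
gripper_width: 8.7
```

```bash
python3 -c "
from h import *
go(rail(0,-22,305),toolR(8.13))"
```

```text
turn [ 0.03 -0.1  -0.06] shift [-1.8 12.6 -0.4] t 8.75 pos [595.5 -71.6 305.4] F [ 0.26 -3.49  1.19] w 8.7
```

Emit:
arm_command --increments '[[[0,0,0],[-0.3,2,-0.2],1],[[0,0,0],[-0.6,4,-0.3],1],[[0,0,0],[-0.9,6,-0.3],1],[[0,0,0],[-1.2,8,-0.3],1],[[0,0,0],[-1.5,10,-0.3],1]]'

```text
clock: 9.25
position: [594.1, -61.2, 305.2]
ee_rot: [-0.05, 0.706, 0.051, 0.705]
contact_force: [0.1, -0.6, 3.3]
gripper_width: 8.9
```

```bash
python3 -c "
from h import *
go(rail(0,-22,305),toolR(8.13))"
```

```text
turn [-0.01 -0.08 -0.06] shift [-0.3  2.2 -0.2] t 9.25 pos [594.1 -61.2 305.2] F [ 0.06 -0.57  3.29] w 8.9
```

Emit:
arm_command --increments '[[[0,0,0],[-0.1,0.6,0],1],[[0,0,0],[-0.2,1.2,0],1],[[0,0,0],[-0.3,1.8,0],1],[[0,0,0],[-0.3,2.4,0],1],[[0,0,0],[-0.3,2.4,0],1]]'

```text
clock: 9.75
position: [593.8, -58.8, 305.2]
ee_rot: [-0.05, 0.706, 0.051, 0.705]
contact_force: [0.4, -1.4, 3.4]
gripper_width: 9.4
```

```bash
python3 -c "
from h import *
go(rail(0,-22,305),toolR(8.13))"
```

```text
turn [-0.01 -0.07 -0.06] shift [-0.1 -0.2 -0.2] t 9.75 pos [593.8 -58.8 305.2] F [ 0.41 -1.42  3.37] w 9.4
```

Emit:
arm_command --increments '[[[0,0,0],[0,0.5,0],1],[[0,0,0],[-0.1,1,0],1],[[0,0,0],[-0.2,1.5,0],1],[[0,0,0],[-0.2,1.5,0],1],[[0,0,0],[-0.2,1.5,0],1]]'

```text
clock: 10.25
position: [593.6, -57.5, 305.2]
ee_rot: [-0.05, 0.706, 0.05, 0.705]
contact_force: [0.9, -3.1, 2.4]
gripper_width: 9.1
```

```bash
python3 -c "
from h import *
go(rail(0,-22,305),toolR(8.13))"
```

```text
turn [ 0.01 -0.08 -0.05] shift [ 0.1 -1.5 -0.2] t 10.25 pos [593.6 -57.5 305.2] F [ 0.9 -3.1  2.4] w 9.1
```

Emit:
arm_command --increments '[[[0,0,0],[0,-0.4,0],1],[[0,0,0],[0.1,-0.8,0],1],[[0,0,0],[0.2,-1.2,0],1],[[0,0,0],[0.2,-1.6,0],1],[[0,0,0],[0.2,-1.6,0],1]]'

```text
clock: 10.75
position: [593.8, -58.7, 305.1]
ee_rot: [-0.05, 0.706, 0.051, 0.705]
contact_force: [-0.4, -0.2, 2.4]
gripper_width: 9.4
```

```bash
python3 -c "
from h import *
for i in range(1): go(rail(0,-22,305),toolR(8.13))
im,d,p=grab('side','s2')
print(readout.read_state()['contact_force'])
u,v=proj('side',rail(0,-24,292))[0].astype(int); print(u,v); cv2.imwrite('pics/s2c.png',cv2.resize(im[v-24:v+24,u-32:u+32],(800,600),interpolation=cv2.INTER_CUBIC))"
```

```text
turn [-0.03 -0.08 -0.06] shift [-0.1 -0.2 -0.1] t 10.75 pos [593.8 -58.7 305.1] F [-0.38 -0.16  2.36] w 9.4
[-0.10431227 -0.36587926  2.84049466]
311 172
```

View pics/s2c.png

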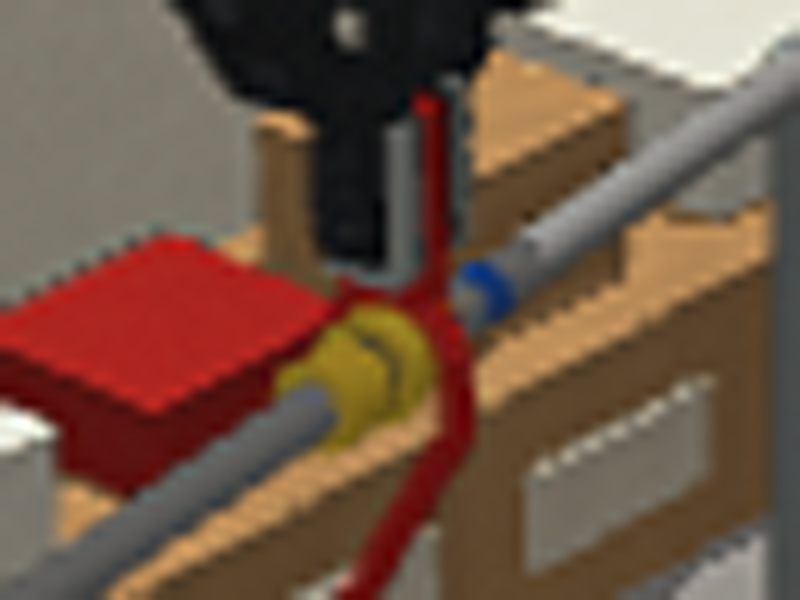

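The hook's rod is against the disc, but the catch is hidden. I'll test by pulling back gently.

Emit:
arm_command --increments '[[[0,0,0],[0,-0.4,0],1],[[0,0,0],[0.1,-0.8,0],1],[[0,0,0],[0.2,-1.2,0],1],[[0,0,0],[0.2,-1.2,0],1],[[0,0,0],[0.2,-1.2,0],1]]'

```text
clock: 11.3
position: [593.8, -59.0, 305.1]
ee_rot: [-0.05, 0.706, 0.051, 0.705]
contact_force: [-1.3, 5.7, 4.0]
gripper_width: 9.4
```

```bash
python3 -c "
from h import *
go(rail(0,-22,305),toolR(8.13))"
```

```text
turn [-0.11 -0.09 -0.09] shift [-0.1  0.1 -0.1] t 11.3 pos [593.8 -59.  305.1] F [-1.27  5.65  4.04] w 9.4
```

It stopped 0.9 mm short with +5.7 N, so the catch holds. I'll relax, open, and lift away.

Emit:
arm_command --increments '[[[0,0,0],[-0.1,0.7,0.1],1],[[0,0,0],[-0.1,0.7,0.1],1],[[0,0,0],[-0.1,0.7,0.1],0.8],[[0,0,0],[-0.1,0.7,0.1],0.6],[[0,0,0],[-0.1,0.7,0.1],0.6]]'

```text
clock: 11.8
position: [593.5, -58.6, 304.6]
ee_rot: [-0.05, 0.706, 0.051, 0.704]
contact_force: [0.0, -0.1, -0.1]
gripper_width: 34.1
```

```bash
python3 -c "
from h import *
go(rail(0,-22,305),toolR(8.13))"
```

```text
turn [-0.09 -0.16 -0.07] shift [ 0.2 -0.4  0.4] t 11.8 pos [593.5 -58.6 304.6] F [ 0.04 -0.14 -0.05] w 34.1
```

Emit:
arm_command --increments '[[[0,0,0],[0,0,20],0.5],[[0,0,0],[0,0,50],0],[[0,0,0],[0,0,85],0],[[0,0,0],[0,0,115],0],[[0,0,0],[0,0,115],0]]'

```text
clock: 12.3
position: [594.7, -59.2, 424.8]
ee_rot: [-0.05, 0.703, 0.051, 0.708]
contact_force: [-0.2, -0.2, 1.2]
gripper_width: 85.4
```

```bash
cat > m4.py <<'E'
from h import *
im,d,p=grab("wrist","w3")
hsv=cv2.cvtColor(im,cv2.COLOR_BGR2HSV); red=((hsv[...,0]<5)|(hsv[...,0]>174))&(hsv[...,1]>130)&(hsv[...,2]>60)
P=cloud("wrist",d,red,p); L=(P-RO)@RZ; k=(L[:,2]>296)&(L[:,2]<350)&(abs(L[:,0])<40)&(L[:,1]>-60)&(L[:,1]<20); L=L[k]
for a in range(296,346,8):
    q=L[(L[:,2]>a)&(L[:,2]<a+8)]
    if len(q)>3: print(a,len(q),q.min(0).round(1),q.max(0).round(1))
go([400,270,300],toolR(12))
u,v=proj("wrist",rail(0,-24,290),p)[0].astype(int); print(u,v)
cv2.imwrite("pics/w3c.png",cv2.resize(im[v-45:v+45,u-60:u+60],(800,600),interpolation=cv2.INTER_CUBIC))
E
python3 m4.py
```

```text
296 33 [-13.7 -25.3 296. ] [ -9.9 -20.5 303.2]
304 12 [-10.4 -26.  304.6] [-10.  -19.8 311.6]
312 12 [-10.4 -26.7 313.9] [ -9.7 -20.7 319.6]
320 18 [-10.3 -27.3 320.3] [ -9.1 -19.3 327.5]
328 18 [-10.2 -27.2 328.1] [ -9.2 -19.4 335.4]
336 351 [-10.1 -27.2 336.6] [ 11.1 -18.8 343.7]
turn [-0.13  0.12  3.82] shift [-194.1  328.7 -121.8] t 12.35 pos [594.1 -58.7 421.8] F [ 0.59 -1.13 -1.53] w 85.2
315 220
```

View pics/w3c.png

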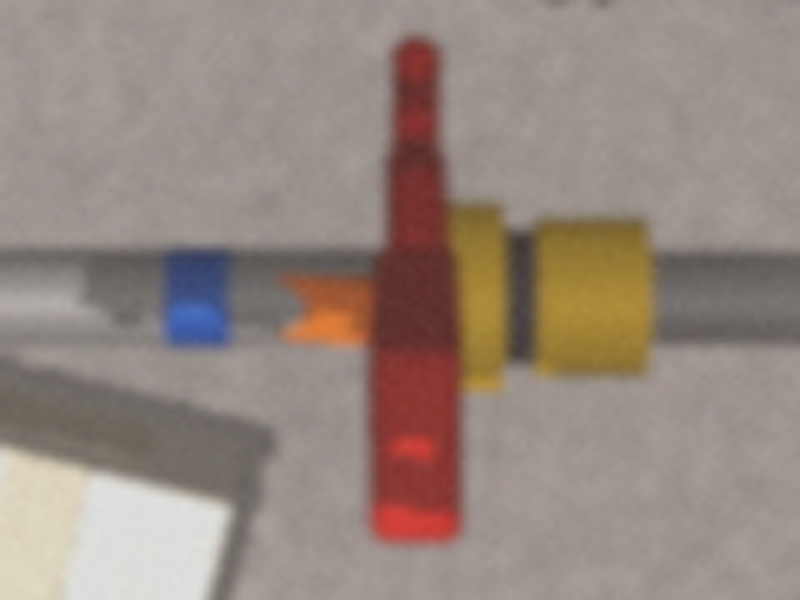

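The hook stands home and upright at rail y ≈ −23. The orange catch is visible at crop (330,305), up behind the rod. Next is the bin.

Emit:
arm_command --increments '[[[0,0,1],[-20,35,0],0],[[0,0,2],[-42,75,0],0],[[0,0,3],[-62,115,0],0],[[0,0,4],[-82,155,0],0],[[0,0,4],[-102,195,-10],0]]'

```text
clock: 12.85
position: [491.1, 137.5, 411.5]
ee_rot: [-0.074, 0.702, 0.076, 0.704]
contact_force: [0.5, 0.4, 0.5]
gripper_width: 85.4
```

Emit:
arm_command --increments '[[[0,0,0],[-20,35,-20],0],[[0,0,0],[-40,75,-40],0],[[0,0,0],[-60,110,-60],0],[[0,0,0],[-72,134,-80],0],[[0,0,0],[-72,134,-80],0]]'

```text
clock: 13.35
position: [416.0, 272.5, 326.7]
ee_rot: [-0.077, 0.705, 0.075, 0.701]
contact_force: [0.8, -0.4, -0.2]
gripper_width: 85.2
```

Emit:
arm_command --increments '[[[0,0,0],[0,0,0],0],[[0,0,0],[0,0,0],0],[[0,0,0],[0,0,0],0],[[0,0,0],[0,0,0],0],[[0,0,0],[0,0,0],0]]'

```text
clock: 13.85
position: [416.4, 272.0, 327.2]
ee_rot: [-0.077, 0.705, 0.075, 0.701]
contact_force: [0.4, -0.1, 0.1]
gripper_width: 85.5
```

```bash
cat > m5.py <<'E'
from h import *
im,d,p=grab("wrist","w4")
hsv=cv2.cvtColor(im,cv2.COLOR_BGR2HSV); red=((hsv[...,0]<5)|(hsv[...,0]>174))&(hsv[...,1]>130)&(hsv[...,2]>60)
near=lambda P,r,z0,z1:P[(np.hypot(P[:,0]-450,P[:,1]-284)<r)&(P[:,2]>z0)&(P[:,2]<z1)]
Q=near(cloud("wrist",d,red,p),75,34,46); r=cv2.minAreaRect(Q[:,:2].astype(np.float32)); print("rim",len(Q),r)
blk=(im.max(2)<60); blk[320:]=0
Q=near(cloud("wrist",d,blk,p),85,95,106); Q=Q[Q[:,0]<425]; print("fin top",len(Q),Q.min(0).round(1),Q.max(0).round(1),cv2.minAreaRect(Q[:,:2].astype(np.float32)))
grey=(hsv[...,1]<60)&(im.max(2)>60); Q=near(cloud("wrist",d,grey,p),50,94,110); print("bail",len(Q),Q.mean(0).round(1),cv2.minAreaRect(Q[:,:2].astype(np.float32)))
st=readout.read_state(); print(st["position"])
E
python3 m5.py
```

```text
rim 610 ((450.9124450683594, 282.6758117675781), (89.90421295166016, 69.07611083984375), 12.479650497436523)
fin top 125 [385.6 264.9  97.6] [406.4 275.  102.1] ((396.046142578125, 270.5087890625), (20.65582275390625, 7.499294757843018), 13.29127025604248)
bail 324 [450.1 282.1 102.3] ((441.5851135253906, 286.608154296875), (49.269901275634766, 57.75511932373047), 66.79830932617188)
[416.36314036 272.08400578 327.12720433]
```

Bin origin (450.9, 282.7) with yaw 12.5°. The rim at 90×69 and the fin top at z≈100 both agree with the given sizes.

```bash
cat >> h.py <<'E'
BO=np.array([450.9,282.7,0]); BZ=R.from_euler('z',12.5,degrees=True).as_matrix()
def tcpfor(O,yaw,lean=25,back=0):
    "TCP for bin origin O at this yaw"
    a=np.radians(lean); tx=np.array([np.sin(a),0,-np.cos(a)])
    return np.array(O)+R.from_euler('z',yaw,degrees=True).as_matrix()@(np.array([-55,0,88])+(19-back)*tx)
E
python3 -c "
from h import *
go(tcpfor(BO,12.5,back=90),toolR(12.5,25))
go(tcpfor(BO,12.5),toolR(12.5,25))"
```

```text
turn [  5.52 -24.65   0.17] shift [ -48.5   -7.8 -174.8] t 13.9 pos [416.4 272.1 327.1] F [ 0.55 -0.03  0.12] w 85.3
turn [  5.52 -24.65   0.17] shift [ -11.3    0.4 -256.3] t 13.9 pos [416.4 272.1 327.1] F [ 0.55 -0.03  0.12] w 85.3
```

Emit:
arm_command --increments '[[[1.4,-6.2,0],[-12,-2,-30],0],[[2.8,-12.4,0],[-24,-4,-70],0],[[4.2,-18.6,0.1],[-36,-6,-110],0],[[5.5,-24.6,0.2],[-48.5,-7.8,-150],0],[[5.5,-24.6,0.2],[-48.5,-7.8,-175],0]]'

```text
clock: 14.4
position: [373.2, 260.6, 167.8]
ee_rot: [-0.065, 0.544, 0.1, 0.831]
contact_force: [2.0, -0.4, 0.3]
gripper_width: 84.9
```

```bash
python3 -c "
from h import *
go(tcpfor(BO,12.5),toolR(12.5,25))"
```

```text
turn [ 0.26 -1.38 -1.12] shift [ 31.9  11.9 -97.1] t 14.4 pos [373.2 260.6 167.8] F [ 1.99 -0.39  0.31] w 84.9
```

Emit:
arm_command --increments '[[[0.3,-1.4,-1.1],[0,4,-20],0],[[0.3,-1.4,-1.1],[9,6,-40],0],[[0.3,-1.4,-1.1],[18,8,-60],0],[[0.3,-1.4,-1.1],[25,10.4,-80],0],[[0.3,-1.4,-1.1],[25,10.4,-80],0]]'

```text
clock: 14.9
position: [413.2, 267.5, 127.5]
ee_rot: [-0.063, 0.562, 0.096, 0.819]
contact_force: [0.3, 0.7, 0.8]
gripper_width: 85.5
```

```bash
python3 -c "
from h import *
go(tcpfor(BO,12.5),toolR(12.5,25))"
```

```text
turn [ 0.66 -3.77 -0.68] shift [ -8.2   5.1 -56.7] t 14.9 pos [413.2 267.5 127.5] F [0.29 0.65 0.79] w 85.5
```

```bash
python3 -c "
from h import *
s=readout.read_state(); print(s['joints'].round(3),s['joint_vel'].round(3),s['joint_efforts'].round(1), R.from_quat(s['ee_rot']).as_matrix().round(3))"
```

```text
[ 0.925  0.13  -0.957  0.886 -0.3   -3.097] [ 0.015 -0.013 -0.02  -0.01  -0.002  0.003] [ -0.2 -19.5  13.1   1.6   0.1  -0. ] [[ 0.351 -0.228  0.908]
 [ 0.085  0.974  0.211]
 [-0.932  0.003  0.361]]
```

Joint 6 is at its limit (−3.097): a 25° lean here, 40° off the arm's plane, needs about −3.37. A 15° lean should need about −2.8, and when hung it still leaves about 10 mm between the gripper body and the hook. I'll use 15°.

```bash
python3 -c "
from h import *
go(tcpfor(BO,12.5,15,back=55),toolR(12.5,15))
go(tcpfor(BO,12.5,15),toolR(12.5,15))"
```

```text
turn [-1.56  5.98 -0.66] shift [-25.1   1.3  -4.7] t 14.9 pos [413.2 267.5 127.5] F [0.29 0.65 0.79] w 85.5
turn [-1.56  5.98 -0.66] shift [-11.2   4.4 -57.9] t 14.9 pos [413.2 267.5 127.5] F [0.29 0.65 0.79] w 85.5
```

Emit:
arm_command --increments '[[[-0.8,3,-0.4],[-8,0.5,2],0],[[-1.6,6,-0.7],[-25,1.3,0],0],[[-1.6,6,-0.7],[-25,1.3,-4.7],0],[[-1.6,6,-0.7],[-25,1.3,-4.7],0],[[-1.6,6,-0.7],[-25,1.3,-4.7],0]]'

```text
clock: 15.4
position: [388.4, 268.4, 123.0]
ee_rot: [-0.067, 0.605, 0.086, 0.789]
contact_force: [0.4, -0.2, 0.2]
gripper_width: 85.2
```

```bash
python3 -c "
from h import *
print(readout.read_state()['joints'].round(3))
go(tcpfor(BO,12.5,15),toolR(12.5,15))"
```

```text
[ 1.045  0.142 -0.829  0.447 -0.461 -2.785]
turn [ 0.09  0.06 -0.02] shift [ 13.6   3.4 -53.3] t 15.4 pos [388.4 268.4 123. ] F [ 0.37 -0.19  0.19] w 85.2
```

Emit:
arm_command --increments '[[[0,0,0],[3.5,0.9,-13],0],[[0,0,0],[7,1.8,-27],0],[[0,0,0],[10.5,2.6,-41],0],[[0,0,0],[13.6,3.4,-53.3],0],[[0,0,0],[13.6,3.4,-53.3],0]]'

```text
clock: 15.9
position: [401.5, 269.3, 67.9]
ee_rot: [-0.069, 0.606, 0.085, 0.788]
contact_force: [-0.7, -0.7, -0.4]
gripper_width: 85.4
```

Emit:
arm_command --increments '[[[0,0,0],[0,0,0],0.4],[[0,0,0],[0,0,0],0.8],[[0,0,0],[0,0,0],1],[[0,0,0],[0,0,0],1],[[0,0,0],[0,0,0],1]]'

```text
clock: 16.4
position: [401.5, 269.8, 68.3]
ee_rot: [-0.068, 0.606, 0.085, 0.788]
contact_force: [-0.1, 0.4, -0.6]
gripper_width: 12.5
```

Emit:
arm_command --increments '[[[0,0,0],[0,0,0],1],[[0,0,0],[0,0,0],1],[[0,0,0],[0,0,0],1],[[0,0,0],[0,0,0],1],[[0,0,0],[0,0,0],1]]'

```text
clock: 16.9
position: [401.5, 270.0, 68.5]
ee_rot: [-0.068, 0.605, 0.085, 0.788]
contact_force: [-2.6, -0.2, 2.7]
gripper_width: 9.2
```

```bash
python3 -c "
from h import *
print(readout.read_state()['joints'].round(3))
go(tcpfor(BO,12.5,15),toolR(12.5,15))"
```

```text
[ 0.94   0.25  -0.948  0.781 -0.249 -3.04 ]
turn [ 0.27 -0.02 -0.04] shift [0.5 1.9 1.2] t 16.9 pos [401.5 270.   68.5] F [-2.57 -0.25  2.66] w 9.2
```

Gripped (9.2 mm). Lifting straight up.

Emit:
arm_command --increments '[[[0,0,0],[0,0,5],1],[[0,0,0],[0,0,20],1],[[0,0,0],[0,0,40],1],[[0,0,0],[0,0,65],1],[[0,0,0],[0,0,90],1]]'

```text
clock: 17.4
position: [400.8, 269.4, 158.5]
ee_rot: [-0.069, 0.606, 0.085, 0.788]
contact_force: [2.0, 0.1, -0.4]
gripper_width: 9.1
```

```bash
cat > n.py <<'E'
from h import *
import sys
X,Y,Z=map(float,sys.argv[1:4])
st=readout.read_state(); print(st['joints'].round(3))
off=np.array([-.5,-1,-1.2]); Rt=R.from_quat(st['ee_rot']).as_matrix()
x=Rt[:,0]; yaw=np.degrees(np.arctan2(-Rt[0,1],Rt[1,1])); print("yaw",yaw.round(2),"lean",np.degrees(np.arcsin(x@[np.cos(np.radians(yaw)),np.sin(np.radians(yaw)),0])).round(2),"bin rail xyz",((st['position']-off-tcpfor([0,0,0],yaw,15)-RO)@RZ).round(1))
go(tcpfor(rail(X,Y,Z),8.13,15)+off,toolR(8.13,15))
E
python3 n.py -100 130 220; python3 n.py -80 -23 127
```

```text
[ 1.034  0.11  -0.724  0.347 -0.591 -2.661]
yaw 12.52 lean 14.78 bin rail xyz [-93.9 335.2  90.1]
turn [ 0.37 -0.16 -4.39] shift [  22.3 -200.2  129.9] t 17.4 pos [400.8 269.4 158.5] F [ 2.    0.11 -0.44] w 9.1
[ 1.034  0.11  -0.724  0.347 -0.591 -2.661]
yaw 12.52 lean 14.78 bin rail xyz [-93.9 335.2  90.1]
turn [ 0.37 -0.16 -4.39] shift [  63.8 -348.8   36.9] t 17.4 pos [400.8 269.4 158.5] F [ 2.    0.11 -0.44] w 9.1
```

Emit:
arm_command --increments '[[[0,0,-0.5],[0,-15,40],1],[[0,0,-1],[0,-45,75],1],[[0,0,-2],[5,-85,105],1],[[0,0,-3],[12,-125,130],1],[[0.3,0,-4],[17,-165,135],1]]'

```text
clock: 17.9
position: [418.5, 103.8, 296.5]
ee_rot: [-0.045, 0.606, 0.06, 0.792]
contact_force: [1.1, -0.6, -1.3]
gripper_width: 9.5
```

Emit:
arm_command --increments '[[[0,0,0],[2,-40,0],1],[[0,0,0],[6,-80,0],1],[[0,0,0],[11,-120,0],1],[[0,0,0],[16,-160,-10],1],[[0,0,0],[18,-182,-40],1]]'

```text
clock: 18.4
position: [437.9, -80.5, 258.4]
ee_rot: [-0.044, 0.604, 0.059, 0.793]
contact_force: [1.2, -0.1, -1.0]
gripper_width: 9.3
```

```bash
python3 n.py -80 -23 127
```

```text
[ 0.193 -0.084 -0.525  0.014 -0.86  -1.625]
yaw 8.41 lean 15.43 bin rail xyz [-106.5  -20.1  189.9]
turn [-0.15  0.41 -0.28] shift [ 26.7   1.1 -62.9] t 18.4 pos [437.9 -80.5 258.4] F [ 1.24 -0.05 -1.01] w 9.3
```

Emit:
arm_command --increments '[[[0,0,0],[0,0,-20],1],[[-0.1,0.4,-0.3],[8,0.4,-40],1],[[-0.1,0.4,-0.3],[17,0.8,-56],1],[[-0.1,0.4,-0.3],[26.7,1.1,-62.9],1],[[-0.1,0.4,-0.3],[26.7,1.1,-62.9],1]]'

```text
clock: 18.9
position: [464.8, -79.5, 194.1]
ee_rot: [-0.043, 0.608, 0.056, 0.79]
contact_force: [-0.8, 0.2, -1.0]
gripper_width: 9.6
```

Emit:
arm_command --increments '[[[0,0,0],[0,0,0],1],[[0,0,0],[0,0,0],1],[[0,0,0],[0,0,0],1],[[0,0,0],[0,0,0],1],[[0,0,0],[0,0,0],1]]'

```text
clock: 19.4
position: [464.8, -79.4, 194.6]
ee_rot: [-0.043, 0.608, 0.056, 0.791]
contact_force: [-0.2, 0.1, -0.7]
gripper_width: 8.9
```

```bash
cat > m6.py <<'E'
from h import *
st=readout.read_state(); im,d,p=grab("side","s3")
hsv=cv2.cvtColor(im,cv2.COLOR_BGR2HSV)
red=((hsv[...,0]<5)|(hsv[...,0]>174))&(hsv[...,1]>130)&(hsv[...,2]>50)
P=cloud("side",d,red); L=(P-RO)@RZ; H=L[(abs(L[:,0])<26)&(abs(L[:,1]+23)<14)&(L[:,2]>190)&(L[:,2]<345)]
for a in range(190,345,12):
    q=H[(H[:,2]>a)&(H[:,2]<a+12)]
    if len(q)>2: print("hook",a,len(q),q.min(0).round(1),q.max(0).round(1))
B=np.zeros(d.shape,bool); G=cloud("side",d,~red); G=(G-RO)@RZ
q=G[(G[:,2]>222)&(G[:,2]<240)&(abs(G[:,0]+80)<20)&(abs(G[:,1]+23)<35)]; print("bail",len(q),q.min(0).round(1),q.max(0).round(1),np.median(q,0).round(1))
u,v=proj("side",rail(-40,-23,230))[0].astype(int); cv2.imwrite("pics/s3c.png",cv2.resize(im[v-54:v+54,u-72:u+72],(800,600),interpolation=cv2.INTER_CUBIC))
for n,Pt in(("bail mid",rail(-80,-23,227)),("tip",rail(-17,-23,217)),("curl",rail(0,-23,204))): print(n,((proj("side",Pt)[0]-[u-72,v-54])*800/144).round(0))
E
python3 n.py -7 -23 127; python3 m6.py
```

```text
[ 0.183  0.038 -0.582  0.016 -0.692 -1.624]
yaw 8.1 lean 14.88 bin rail xyz [-79.8 -23.1 126.1]
turn [-0.02 -0.12  0.03] shift [72.1 10.4  0.9] t 19.4 pos [464.8 -79.4 194.6] F [-0.18  0.14 -0.73] w 8.9
hook 190 23 [-15.6 -23.6 192.2] [ 16.2 -13.1 201.1]
hook 202 26 [-19.7 -21.9 202.1] [ 16.  -10.7 212. ]
hook 214 18 [-21.2 -20.9 214.6] [ 15. -14. 224.]
hook 226 13 [  2.9 -21.3 227.2] [ 13.5 -13.1 238. ]
hook 238 8 [ -3.6 -19.2 242.2] [  3.2 -14.6 248.3]
hook 250 12 [ -8.8 -21.8 250.5] [  1.4 -13.3 261.3]
hook 262 11 [-16.1 -20.4 262.4] [ -6.5 -15.1 273.8]
hook 274 9 [-18.7 -20.8 274.2] [-14.4 -14.4 285.9]
hook 286 20 [-16.7 -34.7 286.3] [ 16.7 -13.9 297.6]
hook 298 37 [-11.6 -26.9 298.3] [ 12.4 -13.8 309.9]
hook 310 37 [ -9.7 -25.4 310.4] [ 12.  -11.3 321.9]
hook 322 36 [ -9.6 -22.8 322.1] [ 11.5 -11.9 333.9]
hook 334 33 [-10.  -26.9 334.6] [ 10.9 -12.8 343.5]
bail 51 [-83.8 -48.1 222. ] [-75.8   9.5 231.2] [-80.1 -15.1 227.9]
bail mid [478. 332.]
tip [363. 313.]
curl [334. 327.]
```

View pics/s3c.png

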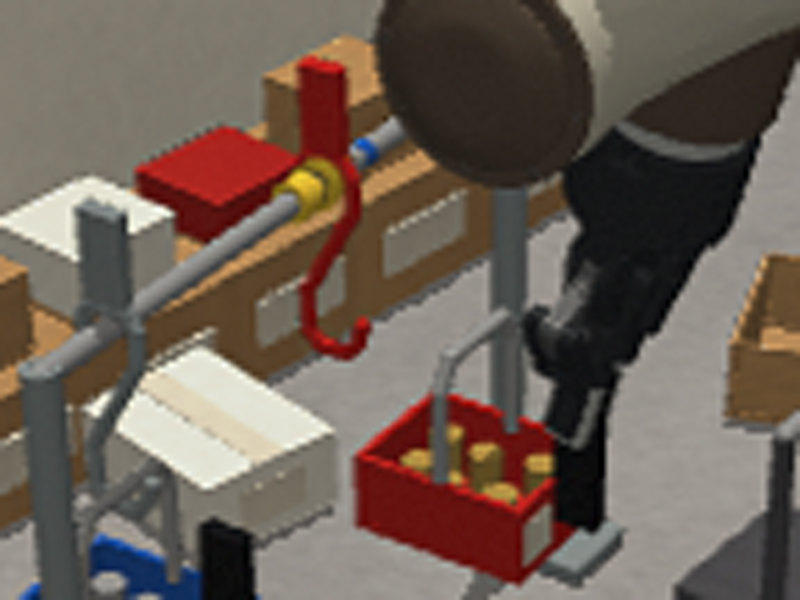

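The bail is at (x −80, z ≈227) as planned, the bin is level, and the hook is upright. Before advancing I'll check how far the wrist's body reaches towards the hook.

Run:
```python
from h import *
d=np.load("pics/s3.npy"); L=(cloud("side",d,d>0)-RO)@RZ
for z in range(230,520,20):
    q=L[(L[:,2]>z)&(L[:,2]<z+20)&(abs(L[:,1]+23)<130)&(L[:,0]<-25)&(L[:,0]>-250)]
    if len(q)>5: print(z,len(q),"x max",q[:,0].max().round(0),"y",q[:,1].min().round(0),q[:,1].max().round(0))
```

```text
230 83 x max -77.0 y -65.0 20.0
250 125 x max -134.0 y -76.0 35.0
270 180 x max -134.0 y -66.0 43.0
290 125 x max -137.0 y -33.0 39.0
310 183 x max -137.0 y -35.0 20.0
330 242 x max -136.0 y -31.0 17.0
350 217 x max -151.0 y -41.0 18.0
370 186 x max -169.0 y -32.0 22.0
390 146 x max -186.0 y -33.0 20.0
410 33 x max -216.0 y -32.0 3.0
510 206 x max -175.0 y -4.0 105.0
```

Emit:
arm_command --increments '[[[0,-0.1,0],[16,2.3,1.5],1],[[0,-0.1,0],[32,4.6,1.5],1],[[0,-0.1,0],[48,6.9,1.5],1],[[0,-0.1,0],[62,9,1.5],1],[[0,-0.1,0],[70,10.2,1.5],1]]'

```text
clock: 19.95
position: [535.8, -69.0, 195.9]
ee_rot: [-0.043, 0.607, 0.056, 0.791]
contact_force: [-0.0, -1.4, -0.6]
gripper_width: 9.0
```

```bash
python3 n.py 0 -23 106
```

```text
[ 0.177  0.157 -0.44   0.014 -0.713 -1.616]
yaw 8.11 lean 14.97 bin rail xyz [ -8.  -22.9 127.5]
turn [-0.02 -0.03  0.02] shift [  7.9   1.  -21.5] t 19.95 pos [535.8 -69.  195.9] F [-0.04 -1.43 -0.63] w 9.0
```

Emit:
arm_command --increments '[[[0,0,0],[1.5,0.2,-4],1],[[0,0,0],[4,0.5,-9],1],[[0,0,0],[6.5,0.8,-14],1],[[0,0,0],[7.9,1,-18],1],[[0,0,0],[7.9,1,-20],1]]'

```text
clock: 20.45
position: [543.3, -68.1, 175.2]
ee_rot: [-0.043, 0.608, 0.056, 0.791]
contact_force: [-0.9, -0.9, -2.0]
gripper_width: 9.0
```

```bash
python3 n.py 0 -23 104
```

```text
[ 0.176  0.193 -0.453  0.014 -0.665 -1.616]
yaw 8.1 lean 14.91 bin rail xyz [ -0.4 -23.  106.8]
turn [-0.01 -0.09  0.03] shift [ 0.4  0.  -2.8] t 20.45 pos [543.3 -68.1 175.2] F [-0.94 -0.91 -1.99] w 9.0
```

Lowering the rest slowly to feel the seat.

Emit:
arm_command --increments '[[[0,0,0],[0.3,0,-0.5],1],[[0,0,0],[0.3,0,-1],1],[[0,0,0],[0.3,0,-1.5],1],[[0,0,0],[0.3,0,-2],1],[[0,0,0],[0.3,0,-2.4],1]]'

```text
clock: 20.95
position: [543.7, -68.1, 172.9]
ee_rot: [-0.043, 0.608, 0.056, 0.791]
contact_force: [0.2, 0.0, -0.7]
gripper_width: 9.3
```

```bash
python3 n.py 0 -23 104
```

```text
[ 0.176  0.196 -0.456  0.014 -0.659 -1.615]
yaw 8.11 lean 14.93 bin rail xyz [-1.000e-01 -2.300e+01  1.045e+02]
turn [-0.01 -0.08  0.02] shift [ 0.1  0.  -0.5] t 20.95 pos [543.7 -68.1 172.9] F [ 0.15  0.04 -0.72] w 9.3
```

Emit:
arm_command --increments '[[[0,0,0],[0.1,0,-0.3],1],[[0,0,0],[0.1,0,-0.6],1],[[0,0,0],[0.1,0,-0.9],1],[[0,0,0],[0.1,0,-1.2],1],[[0,0,0],[0.1,0,-1.2],1]]'

```text
clock: 21.45
position: [544.1, -68.1, 172.0]
ee_rot: [-0.043, 0.607, 0.056, 0.791]
contact_force: [0.6, 0.4, -0.5]
gripper_width: 8.5
```

```bash
python3 n.py 0 -23 104
```

```text
[ 0.176  0.197 -0.457  0.014 -0.655 -1.616]
yaw 8.11 lean 14.97 bin rail xyz [  0.3 -23.1 103.5]
turn [-0.01 -0.03  0.02] shift [-0.3  0.   0.5] t 21.45 pos [544.1 -68.1 172. ] F [ 0.63  0.39 -0.55] w 8.5
```

Emit:
arm_command --increments '[[[0,0,0],[-0.2,0,-0.4],1],[[0,0,0],[-0.2,0,-0.8],1],[[0,0,0],[-0.2,0,-1.2],1],[[0,0,0],[-0.2,0,-1.5],1],[[0,0,0],[-0.2,0,-1.5],1]]'

```text
clock: 21.95
position: [544.7, -68.0, 171.3]
ee_rot: [-0.043, 0.607, 0.056, 0.792]
contact_force: [-0.3, 0.2, 3.5]
gripper_width: 9.6
```

```bash
python3 n.py 0 -23 104
```

```text
[ 0.176  0.198 -0.458  0.015 -0.651 -1.616]
yaw 8.12 lean 15.1 bin rail xyz [  0.9 -23.1 102.8]
turn [-0.02  0.1   0.01] shift [-0.9 -0.   1.2] t 21.95 pos [544.7 -68.  171.3] F [-0.35  0.16  3.51] w 9.6
```

Seated: Fz is +3.5 N at bin z ≈103. Opening gradually.

Emit:
arm_command --increments '[[[0,0,0],[-0.2,0,0.3],1],[[0,0,0],[-0.2,0,0.3],0.85],[[0,0,0],[-0.2,0,0.3],0.8],[[0,0,0],[-0.2,0,0.3],0.7],[[0,0,0],[-0.2,0,0.3],0.6]]'

```text
clock: 22.45
position: [544.2, -68.0, 171.2]
ee_rot: [-0.043, 0.607, 0.056, 0.792]
contact_force: [-0.2, 0.0, 0.6]
gripper_width: 34.1
```

Emit:
arm_command --increments '[[[0,0,0],[0,0,0],0.5],[[0,0,0],[0,0,0],0.4],[[0,0,0],[0,0,0],0.3],[[0,0,0],[0,0,0],0.3],[[0,0,0],[0,0,0],0.3]]'

```text
clock: 22.95
position: [544.2, -68.0, 171.2]
ee_rot: [-0.043, 0.607, 0.056, 0.792]
contact_force: [-0.0, 0.1, -0.4]
gripper_width: 59.8
```

```bash
sed -i 's/"s3"/"s4"/;s/s3c/s4c/;s/abs(G\[:,0\]+80)<20/abs(G[:,0])<15/;s/G\[:,2\]>222)&(G\[:,2\]<240/G[:,2]>198)\&(G[:,2]<212/' m6.py; sed -i 's/^for n,Pt.*//' m6.py; python3 m6.py; python3 n.py 0 -23 104
```

```text
hook 190 14 [-12.8 -22.8 191.6] [ 10.5 -14.7 201.6]
hook 202 19 [-15.  -22.5 202. ] [ 16.6 -14.3 212.9]
hook 214 11 [-15.9 -20.2 214.3] [ 14.8 -14.9 224.2]
hook 226 10 [  2.  -21.  227.4] [ 13.2 -14.8 237.4]
hook 238 13 [ -3.9 -21.2 238.1] [  6.3 -12.5 249. ]
hook 250 10 [-11.3 -20.9 251. ] [ -2.5 -13.1 261.1]
hook 262 9 [-17.6 -20.5 263.3] [ -8.8 -16.7 273.2]
hook 274 9 [-17.4 -24.  274.9] [-13.6 -17.2 283.8]
hook 286 4 [-16.2 -20.4 286.2] [-14.5 -12.5 289.5]
bail 48 [ -9.3 -41.7 198. ] [  4.2   9.6 209.7] [  0.5 -13.7 204.5]
[ 0.176  0.198 -0.459  0.015 -0.651 -1.616]
yaw 8.12 lean 15.05 bin rail xyz [  0.4 -23.1 102.8]
turn [-0.01  0.05  0.01] shift [-0.4 -0.   1.2] t 23.0 pos [544.2 -68.  171.3] F [-0.06  0.16 -0.06] w 60.0
```

View pics/s4c.png

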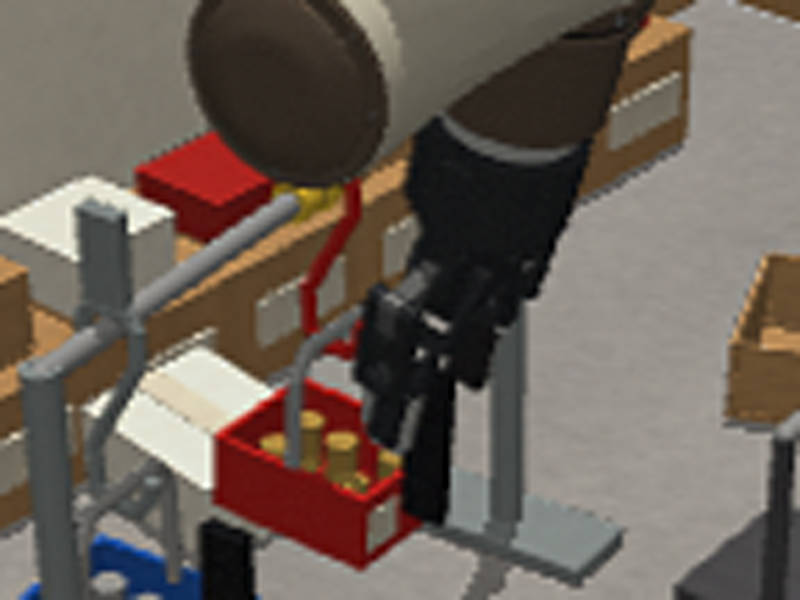

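The bin hangs freely in the curl with the fingers open. Retreating along the tool axis, then back.

Emit:
arm_command --increments '[[[0,0,0],[-2,-0.3,6],0.3],[[0,0,0],[-5,-0.7,18],0.3],[[0,0,0],[-9,-1.3,32],0.3],[[0,0,0],[-16,-2.3,46],0.3],[[0,0,0],[-35,-5,55],0.3]]'

```text
clock: 23.5
position: [510.5, -72.9, 228.7]
ee_rot: [-0.043, 0.605, 0.056, 0.793]
contact_force: [0.2, -0.2, 0.3]
gripper_width: 59.9
```

Emit:
arm_command --increments '[[[0,0,0],[-30,-4,5],0.3],[[0,0,0],[-60,-8,10],0.3],[[0,0,0],[-90,-20,10],0.3],[[0,0,0],[-110,-50,10],0.3],[[0,0,0],[-110,-80,10],0.3]]'

```text
clock: 24.0
position: [398.0, -153.0, 240.4]
ee_rot: [-0.044, 0.604, 0.057, 0.794]
contact_force: [0.4, 0.0, 0.2]
gripper_width: 59.6
```

Emit:
arm_command --increments '[[[0,0,0],[0,0,0],0.3],[[0,0,0],[0,0,0],0.3],[[0,0,0],[0,0,0],0.3],[[0,0,0],[0,0,0],0.3],[[0,0,0],[0,0,0],0.3]]'

```text
clock: 24.5
position: [398.2, -152.4, 240.3]
ee_rot: [-0.045, 0.604, 0.058, 0.794]
contact_force: [-0.1, -0.2, 0.1]
gripper_width: 59.7
```

```bash
cat > m7.py <<'E'
from h import *
for i in (0,1):
    im,d,p=grab("side",f"s5{i}"); hsv=cv2.cvtColor(im,cv2.COLOR_BGR2HSV)
    red=((hsv[...,0]<5)|(hsv[...,0]>174))&(hsv[...,1]>130)&(hsv[...,2]>50)
    L=(cloud("side",d,red)-RO)@RZ; near=lambda z0,z1,r:L[(abs(L[:,0])<r)&(abs(L[:,1]+23)<r)&(L[:,2]>z0)&(L[:,2]<z1)]
    t=near(305,345,26); print("tab x",t.min(0).round(1),t.max(0).round(1)); b=near(95,165,62); print("bin",b.min(0).round(1),b.max(0).round(1),b.mean(0).round(2))
    G=(cloud("side",d,~red)-RO)@RZ; q=G[(G[:,2]>198)&(G[:,2]<212)&(abs(G[:,0])<15)&(abs(G[:,1]+23)<35)]; print("bail",np.median(q,0).round(1),q[:,1].min().round(1),q[:,1].max().round(1))
u,v=proj("side",rail(-10,-23,230))[0].astype(int); cv2.imwrite("pics/s5c.png",cv2.resize(im[v-54:v+54,u-72:u+72],(800,600),interpolation=cv2.INTER_CUBIC))
print(readout.read_state()["contact_force"],readout.read_state()["clock"])
E
python3 m7.py
```

```text
tab x [-11.5 -25.3 305.4] [ 12.9 -10.9 343.7]
bin [-42.2 -59.7  99.9] [ 50.6  19.4 162. ] [  6.06  -4.86 128.05]
bail [ -0.3 -15.9 204.8] -43.5 9.8
tab x [-12.  -25.5 305.1] [ 11.9 -11.1 342.7]
bin [-42.8 -60.1 100.3] [ 50.6  20.8 164.1] [  6.03  -4.54 128.25]
bail [ -1.  -15.3 205.4] -45.9 10.1
[ 0.64674079  0.28168964 -0.94699552] 24.6
```

View pics/s5c.png

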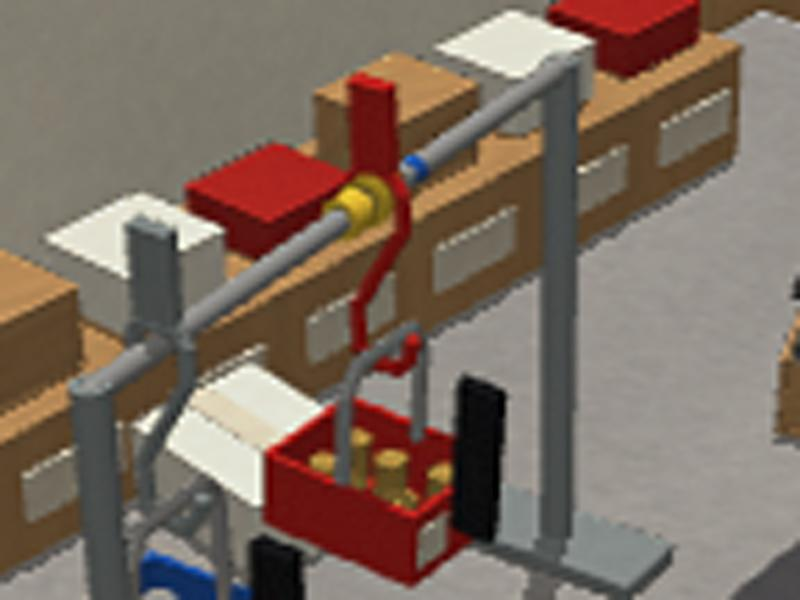

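The bin hangs level, with its bail in the curl and the hook still against the disc. I'll let any swing die out and check again.

Emit:
arm_command --increments '[[[0,0,0],[0,0,0],0.3],[[0,0,0],[0,0,0],0.3],[[0,0,0],[0,0,0],0.3],[[0,0,0],[0,0,0],0.3],[[0,0,0],[0,0,0],0.3]]'

```text
clock: 25.1
position: [398.2, -152.6, 240.3]
ee_rot: [-0.044, 0.604, 0.058, 0.793]
contact_force: [0.1, 0.2, -0.1]
gripper_width: 59.8
```

Emit:
arm_command --increments '[[[0,0,0],[0,0,0],0.3],[[0,0,0],[0,0,0],0.3],[[0,0,0],[0,0,0],0.3],[[0,0,0],[0,0,0],0.3],[[0,0,0],[0,0,0],0.3]]'

```text
clock: 25.6
position: [398.2, -152.6, 240.3]
ee_rot: [-0.044, 0.604, 0.058, 0.793]
contact_force: [-0.9, -0.8, 0.1]
gripper_width: 60.3
```

Emit:
arm_command --increments '[[[0,0,0],[0,0,0],0.3],[[0,0,0],[0,0,0],0.3],[[0,0,0],[0,0,0],0.3],[[0,0,0],[0,0,0],0.3],[[0,0,0],[0,0,0],0.3]]'

```text
clock: 26.1
position: [398.2, -152.5, 240.3]
ee_rot: [-0.044, 0.604, 0.058, 0.793]
contact_force: [-0.8, -0.4, -0.3]
gripper_width: 59.5
```

```bash
python3 m7.py
python3 - <<'E'
from h import *
a,b=cv2.imread("pics/s50.png").astype(int),cv2.imread("pics/s51.png").astype(int)
u,v=proj("side",rail(0,-23,150))[0].astype(int); print("mean diff near bin",abs(a-b)[v-40:v+30,u-40:u+40].mean(), "elsewhere",abs(a-b)[300:400,50:150].mean())
im,d,p=grab("top","t9"); h=cv2.cvtColor(im,cv2.COLOR_BGR2HSV)
for l,lo,hi in(("yel",22,32),("ora",8,18)):
    m=(h[...,0]>=lo)&(h[...,0]<=hi)&(h[...,1]>110); m[:190]=0;m[215:]=0;m[:,:335]=0;m[:,375:]=0; vv,uu=np.nonzero(m); print(l,len(uu),uu.mean() if len(uu) else None)
E
```

```text
tab x [-11.  -25.5 305.4] [ 13.   -9.4 343.7]
bin [-43.  -59.7  98.9] [ 50.8  21.2 148.4] [  6.45  -4.93 128.  ]
bail [ 2.000e-01 -1.460e+01  2.046e+02] -47.3 10.3
tab x [-10.9 -24.8 306.5] [ 11.1  -9.3 343.6]
bin [-45.5 -58.3 102.5] [ 51.9  19.9 149.3] [  6.5   -4.88 128.01]
bail [ -0.7 -16.3 204.9] -47.9 9.2
[ 0.09864001 -0.11924473  0.37901543] 26.2
mean diff near bin 0.7461309523809524 elsewhere 0.6427333333333334
yel 56 346.4107142857143
ora 70 352.1142857142857
```

The bin is still: the two frames differ only by noise, and its mean position is unchanged. Handing in.

```bash
python3 -c "
from h import *
print(arm.job_done())"
```

```text
the job is handed in; nothing more can be done
None
```

The red hook is on the rail, caught between the orange catch and the yellow bumper, and the red bin hangs still by its bail in the hook's lower curl. I handed the job in at about 26 s of the 72 s allowed; it gives no verdict.

**What I did:**
- I took the hook off the stand by its tab and put it over the rail at about y = −100.
- I slid it over the catch and against the bumper. A gentle pull back was then resisted at about 5.7 N, so the catch holds.
- I hung the bin and backed the gripper well clear.

**Last checks:**
- **Hook:** it stands upright at rail y ≈ −23 with its tab centred on the bar. The wrist picture taken just after release showed the catch up behind the rod.
- **Bin:** the bail is at x ≈ 0, z ≈ 204.8 in the rail frame, where 204 is expected. It hangs level, and two frames of it differed only by image noise.
- **Forces:** the highest reading I saw while handling the hook or bin was about 6–7 N, against the 15 N limit. The gripper touches nothing.

**What disagreed or was not checked:**
- The bin could not be gripped at the suggested 25° lean because joint 6 reached its limit, so I used 15° instead. It stayed clear of the rail and hook.
- The side camera puts the hook and bail about 5 mm further towards +y than the wrist camera does. The shift is the same for both, so their fit to each other is not affected.
- In the final top view the orange mask was too coarse to confirm the catch again. That rests on the pull test and the wrist picture, both from before the bin was hung.
- I did not measure the bystanders again. I felt no contact with any of them.

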